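# Check the cologne against last month's spool weights

## Robot

A 7-joint arm with a two-finger parallel gripper is mounted at the origin on the work surface. World frame = base frame: x ahead of the robot, y to its left, z up, the work surface at z = 0. Lengths are in m, angles in degrees, forces in N, time in s.
With the tool pointing down it reaches from about 0.425 to 0.875 m from the base axis. Payload 4.7 kg.
Tool frame: the origin (TCP) lies at the very end of the fingers, on their centre line; the grasp point (between the pads) lies 19 mm behind it; z points along the fingers, y is the direction in which the jaws open and shut (so a half turn about z gives the same grasp; the last joint's range is limited). The gripper opens to 87 mm and grips with 3 to 60 N. Pads are 19 mm wide; open, the fingers measure 117 mm over their backs; the gripper's body (75 mm by 190 mm) begins 51 mm behind the grasp point.
Start: joints at [-64.968, 18.392, -4.016, 83.108, 1.295, 78.541, -3.26], TCP at [0.267, 0.593, 0.223] pointing down, gripper open.
Joint ranges: [-163.93, 163.93], [-17.29, 119.83], [-79.2, 71.16], [3.27, 140.29], [-89.18, 269.18], [5.43, 117.66], [-154.24, 154.24]. Speed limits (degrees/s): [147.25, 147.25, 180, 180, 180, 180, 180].

## Interface

Orientations are given as [roll, pitch, yaw] about the fixed x, y, z axes, in that order (R = Rz(yaw) Ry(pitch) Rx(roll)).
In Python, from cell import monitor, read_camera, camera_info, env, look_for gives the robot as it stands.
- The arm moves only by the tool servo_tool, never from a script. Its argument "commands" is one flat list of numbers, 6 for each row, row after row: the shift along the tool's x, y, z in mm, then the turn, a rotation vector about the tool's x, y, z in degrees. A call has 1 to 10 rows; each row shifts and turns the commanded pose from where the row before left it, along the tool's axes as they then stand; what a row does not reach is not made up. A row lasts 1/10 s, in which the tool goes at most 50 mm and 8.59 degrees, less where a joint would pass 70% of its speed; a pose out of reach is approached as far as the arm can. A call is refused whole if a number of a shift passes 50 or a number of a turn 8.59, either way. A call with a gripper value outside its range is refused whole. "jaw" is the finger opening in mm, from 0 to 87, set as the call begins (left out, the last holds). The fingers move at their own pace and stop on an object; "newtons" is the grip in N (left out, the last holds). Time passes only in rows, so rows that do not move let the fingers close. It gives the time, the measured TCP pose, the force and the opening at its end, in the units of the state.
- monitor.get_obs(): the state, without advancing time (a new reading comes with each control period).
- read_camera(name): name is "side" or "top" or "wrist"; returns (picture, depth): 384x512x3 uint8, red, green, blue; 384x512 float32, m along the optical axis (not along the pixel's ray), 0 where there is no reading.
- camera_info(name): a dict with "camera_matrix" (3x3 intrinsics, pixels), "R" (3x3) and "t" (3): a world point X has camera coordinates R X + t; the wrist camera has in their place "T_tool_cam" (4x4, takes a point from camera to tool coordinates, whose origin is the TCP and whose axes are the flange's). Camera axes: x right, y down, z forward; pixel columns grow to the right and rows downward; lengths in m; the calibration is good to about 2 mm. The wrist camera is an equidistant fisheye: a pixel r from the principal point sees the ray r / f radians off the axis. A picture is of the moment at which its call begins: read the wrist's pose just before it. camera_info takes no time and is no camera call.
- env.sign_off(): hands the job in, once; it reports no verdict.
Trained networks look in the newest picture that a camera, given by its name, has taken for a name from the list of things; names that differ only in an ending like _2 or _b are one class to them, and where a whole thing is asked for, a point or a joint stands for the part that bears it (a point fixed in the world has none). Each returns a list of dicts, best first, with "conf" (0 to 1); they miss things now and then, are a little off and sometimes report something else, mostly with a low value. They report only what shows in the picture. A call takes as long as a camera call. They do not tell look-alikes from the thing itself.
- look_for(camera, label): "box" ([left, top, width, height] in pixels, round what is visible of it).
The state is a dict: "time_s": time; "qpos": joint angles; "joint_velocities": joint speeds; "effort": joint torques, N m; "tool_pos": TCP position; "tool_rot": TCP orientation; "force": force on the tool from outside, world axes, zero at the start; "wrist_torque": the same for the moment, N m; "grip_width": finger opening in m.
Only numpy, scipy, OpenCV 4.12 (cv2) and the standard library are available. Lean on these libraries where they do the work, as an engineer would, in place of code of your own. Each camera call takes 0.05 s, during which the arm holds its last target.

## Task

See whether the green flacon has got lighter: with the scale's beam still arrested, stand the flacon in the middle of the plain pan and thread every spool weight that is out onto the spindle; then push the arrest lever fully over, away from the robot, to free the beam, and while it hangs free move the steel pin in the wooden score block from the middle hole fully down into the end hole on the same side as the pan that sank (never the other one). Pull the lever fully back to arrest the beam level again, then stand the flacon back in the steel tray; the spools stay on the spindle and the pin in its new hole. Touch the flacon and spools only while the beam is arrested, and do not disturb the other things on the dresser.

Things in the scene. Friction and masses are not known exactly. Their poses are not given: they have to be found in the camera images.
- scale: The beam comparator, fixed: white base 175 x 150 x 22 mm with a centre pillar (to 72 mm high). Origin on the dresser top under the beam's pivot; its x axis points away from the robot (to within about 12 degrees), y to the robot's left. The aluminium beam (290 mm long, 22 mm wide, 12 mm thick) lies along y, hinged in its middle 58 mm up; a steel pan at each end.
- pan (a point): Centre of the top face of the plain round steel pan (90 mm across, 6 mm thick, no rim) on the beam's left (+y) end; 76 mm above the dresser while the beam is level. Moves with the beam. The flacon goes here; it must stand wholly on the pan, within 20 mm of the centre.
- spindle (a point): Foot of the upright spindle, at the centre of the top face of the 78 mm pan on the beam's right (-y) end; 76 mm above the dresser while level. The spindle is a steel rod 14 mm in diameter rising 70 mm from this point, tapered over its top 10 mm. Moves with the beam.
- beam (a joint): Tilt of the beam, rad: 0 level; positive means the right (spindle, -y) end is down, negative the left (plain pan, +y) end is down; stops at -0.12 and +0.12. The beam is unstable when free: it goes right over to the heavier side, slowly (up to about 4 s if the weights are close).
- arrest (a joint): The arrest lever, rad: 0 leans towards the robot, beam lifted off and held level (arrested); 1.0 leans away from the robot, beam free. It stays where it is left, takes about 2 N at its knob. Counts as arrested below 0.15, free above 0.8.
- arrest_knob (a point): Centre of the black ball knob (26 mm across) at the end of the arrest lever. The lever turns about a level axis along the scale's y; knob 85 mm from that axis; it goes from 28 degrees towards the robot to 29 degrees away from it.
- arrest_hinge (a point): Point on the lever's turning axis, fixed on the scale base, 85 mm towards the robot from the pivot and 30 mm above the dresser.
- spool0: Aluminium spool weight, flanged like a bobbin: 60 mm across, 24 mm high, bore 24 mm through the middle, 70 to 140 g. Origin in the middle of its underside; stands flat, z up. May be absent.
- spool1: Another such spool weight, same size. May be absent.
- spool2: Another such spool weight, same size. May be absent.
- flacon: Squat round green glass flacon, 58 mm across and 52 mm high to the shoulder, with a black cap 34 mm across above it; 78 mm high in all; 170 to 340 g. Origin in the middle of its underside. Starts standing in the tray.
- tray: Fixed rectangular stainless steel tray, 260 mm (its x) by 220 mm (its y), walls 3 mm thick and 18 mm high. Origin in the middle of its underside.
- tray_in (a point): Middle of the tray's inner floor.
- block: Fixed dark wooden score block, 60 mm (its x) x 170 mm (its y) x 40 mm high, with three holes in a row along y, 12 mm in diameter and 35 mm deep. Origin in the middle of its underside; y points to the robot's left to within 15 degrees.
- block_hole0 (a point): Mouth of the left (+y) end hole, level with the block's top: for when the plain pan (flacon) sank.
- block_hole1 (a point): Mouth of the middle hole, where the pin starts.
- block_hole2 (a point): Mouth of the right (-y) end hole: for when the spindle pan (spools) sank.
- pin: Steel marker pin, upright: 90 mm long, shaft 9 mm thick, round head 20 mm across and 14 mm tall at the top. Origin at the lower tip, axis z up. Fully home its tip is 35 mm below the block's top.
- deodorant: Bystander: aluminium deodorant stick, upright in the tray, 34 mm across, 80 mm high. Origin at its underside. Leave alone.
- bowl: Bystander: grey ceramic cufflink bowl in the tray, 80 mm across, 34 mm high. Leave alone.
- tin: Bystander: flat dark tin, 52 mm across, 20 mm high, between the scale and the robot. Leave alone.
- jar: Bystander: white cream jar, 60 mm across, 50 mm high, behind the scale. Leave alone.
There are look-alikes about, which are no part of the job. Of the things like the pin, leave any that is red; of the rest the smaller one is meant.

How it is judged (in metres and radians):
On the way, in this order (a step that is already met when the one before it is completed fails the run):
1. with the beam arrested, the flacon stands on the plain pan and every spool is on the spindle, all let go (value of joint arrest below 0.15 rad and value of joint beam between -0.025 and 0.025 rad and horizontal distance between flacon and pan below 0.022 m and angle between flacon's own z axis and vertical below 0.25 rad and z of flacon in the frame of pan between -0.006 and 0.008 m and horizontal distance between each of spool0, spool1, spool2 and spindle below 0.02 m and z of spool0 in the frame of spindle between -0.006 and 0.056 m and z of spool1 in the frame of spindle between -0.006 and 0.056 m and z of spool2 in the frame of spindle between -0.006 and 0.056 m and contact force between the fingers and spool0 below 0.3 N and contact force between the fingers and spool1 below 0.3 N and contact force between the fingers and spool2 below 0.3 N and contact force between the fingers and flacon below 0.3 N), for 0.3 s.
2. the lever is over, the beam is free and has sunk to one side, loads aboard (((value of joint arrest above 0.8 rad and value of joint beam below -0.06 rad) or (value of joint arrest above 0.8 rad and value of joint beam above 0.06 rad)) and horizontal distance between flacon and pan below 0.022 m and angle between flacon's own z axis and vertical below 0.25 rad and z of flacon in the frame of pan between -0.006 and 0.008 m and horizontal distance between each of spool0, spool1, spool2 and spindle below 0.02 m and z of spool0 in the frame of spindle between -0.006 and 0.056 m and z of spool1 in the frame of spindle between -0.006 and 0.056 m and z of spool2 in the frame of spindle between -0.006 and 0.056 m), for 0.3 s.
3. with the beam still free, the pin is down in the end hole on the side that sank (((value of joint arrest above 0.8 rad and value of joint beam below -0.06 rad and horizontal distance between pin and block_hole0 below 0.009 m and z of pin in the frame of block_hole0 below -0.022 m) or (value of joint arrest above 0.8 rad and value of joint beam above 0.06 rad and horizontal distance between pin and block_hole2 below 0.009 m and z of pin in the frame of block_hole2 below -0.022 m)) and contact force between the fingers and pin below 0.3 N), for 0.3 s.
4. the beam is arrested level again with the loads still aboard (value of joint arrest below 0.15 rad and value of joint beam between -0.025 and 0.025 rad and horizontal distance between flacon and pan below 0.022 m and angle between flacon's own z axis and vertical below 0.25 rad and z of flacon in the frame of pan between -0.006 and 0.008 m and horizontal distance between each of spool0, spool1, spool2 and spindle below 0.02 m and z of spool0 in the frame of spindle between -0.006 and 0.056 m and z of spool1 in the frame of spindle between -0.006 and 0.056 m and z of spool2 in the frame of spindle between -0.006 and 0.056 m), for 0.3 s.
At the end, for the whole second after the job is handed in: Lever below 0.15 rad and beam within 0.025 rad of level; every spool present on the spindle (within 20 mm of its axis, underside no more than 56 mm up it); the pin in an end hole, tip at least 22 mm deep; the flacon upright and still on the tray floor, wholly inside the tray (value of joint arrest below 0.15 rad and value of joint beam between -0.025 and 0.025 rad and horizontal distance between each of spool0, spool1, spool2 and spindle below 0.02 m and z of spool0 in the frame of spindle between -0.006 and 0.056 m and z of spool1 in the frame of spindle between -0.006 and 0.056 m and z of spool2 in the frame of spindle between -0.006 and 0.056 m and ((horizontal distance between pin and block_hole0 below 0.009 m and z of pin in the frame of block_hole0 below -0.022 m) or (horizontal distance between pin and block_hole2 below 0.009 m and z of pin in the frame of block_hole2 below -0.022 m)) and x of flacon in the frame of tray_in between -0.1 and 0.1 m and y of flacon in the frame of tray_in between -0.08 and 0.08 m and z of flacon in the frame of tray_in between -0.004 and 0.006 m and angle between flacon's own z axis and vertical below 0.1 rad and linear speed of each of flacon, pin below 0.02 m/s); the robot touches nothing.
It fails at once if the flacon or a spool is handled while the beam is free (value of joint arrest above 0.6 rad and (contact force between the fingers and spool0 above 0.5 N or contact force between the fingers and spool1 above 0.5 N or contact force between the fingers and spool2 above 0.5 N or contact force between the fingers and flacon above 0.5 N)).
It fails at once if the pin is put in the hole of the side that did not sink ((value of joint arrest above 0.8 rad and value of joint beam below -0.06 rad and horizontal distance between pin and block_hole2 below 0.009 m and z of pin in the frame of block_hole2 below -0.022 m) or (value of joint arrest above 0.8 rad and value of joint beam above 0.06 rad and horizontal distance between pin and block_hole0 below 0.009 m and z of pin in the frame of block_hole0 below -0.022 m)).
It fails at once if a bystander is moved more than 40 mm (distance of any of deodorant, bowl, tin, jar from where it was at the start of the episode above 0.04 m).
Of spool0, spool1, spool2 only 2 to 3 are there at a start; the rules pass over those that are not, and their reading is None.
At some moment in a run one of spool0, spool1, spool2 may be knocked a few centimetres aside while the robot is not near it.
Once in a run the grip may slacken for a moment while it holds something.
It also fails if it takes over 210 s, if anything falls off the work surface, if the arm or the gripper's body presses on something with over 40 N, if the wrist force passes 120 N, or if a joint passes its speed limit or range.

## Working session

There is one attempt and no reset: what is moved stays moved. The work goes in short steps, Python scripts to look and compute and a tool call to move; the robot and the scene stay as the last step left them, time stands still between calls to the robot, and variables do not carry over. Pictures are saved under pics/ and viewed, and the job is handed in when it is done.

Besides the shell and the picture viewer there is one more tool, called by a JSON object that holds its "op" and its "data". servo_tool: Moves the arm, as the interface text tells. Its arguments: {"type":"object","properties":{"commands":{"type":"array","items":{"type":"number"}},"jaw":{"type":"number"},"newtons":{"type":"number"}},"required":["commands"]}

```bash
ls -la; mkdir -p pics
cat > h.py <<'E'
import numpy as np, cv2
from cell import monitor, read_camera, camera_info, env, look_for
from scipy.spatial.transform import Rotation as Ro
def cam(n):
    i=camera_info(n); return np.array(i["camera_matrix"]),np.array(i["R"]),np.array(i["t"])
def cloud(n,d):
    K,R,t=cam(n); v,u=np.mgrid[0:384,0:512]
    P=np.stack([(u-K[0,2])/K[0,0]*d,(v-K[1,2])/K[1,1]*d,d],-1)
    return (P-t)@R
def proj(n,X):
    K,R,t=cam(n); c=np.asarray(X)@R.T+t; return (c@K.T)[...,:2]/c[...,2:]
def save(n,im,crop=None,s=1.5):
    if crop is not None: x,y,w,h=crop; im=im[y:y+h,x:x+w]
    cv2.imwrite('pics/'+n,cv2.resize(im[:,:,::-1],None,fx=s,fy=s,interpolation=cv2.INTER_CUBIC))
E
python3 - <<'E'
from h import *
print(monitor.get_obs())
for n in("top","side","wrist"):
    im,d=read_camera(n); save(n+'0.png',im); np.savez('/tmp/%s0.npz'%n,im=im,d=d)
    print(n,camera_info(n))
E
```

```text
total 12
drwxr-xr-x  3 agent agent 4096 Dec  7 03:36 .
drwxr-xr-x 23 root  root  4096 Dec  7 03:36 ..
drwxr-xr-x  2 agent agent 4096 Dec  7 03:36 pics
{'time_s': 0.0, 'qpos': array([-64.96583189,  18.43820486,  -4.01551769,  83.17560541,
         1.2956692 ,  78.54001341,  -3.25947096]), 'joint_velocities': array([-0.02017864, -0.07655352,  0.00179972, -0.04498848, -0.07134345,
       -0.02565292, -0.05671042]), 'effort': array([ 8.22711245e-04, -4.91286671e+01, -4.03750464e-01, -3.12522984e+01,
       -6.41619391e-02,  4.36263671e-02,  1.68750671e-04]), 'tool_pos': array([0.26654496, 0.59222708, 0.22146504]), 'tool_rot': array([-1.79891457e+02,  6.42608727e-03,  1.55776253e+02]), 'force': array([ 0.27278566, -0.3155701 , -0.05240017]), 'wrist_torque': array([-0.03719567, -0.08025242, -0.00916053]), 'grip_width': 0.08693615733164756}
top {'camera_matrix': array([[361.41914403,   0.        , 258.50633567],
       [  0.        , 361.41914403, 192.2632597 ],
       [  0.        ,   0.        ,   1.        ]]), 'R': array([[ 0.00978571, -0.99958295,  0.02716933],
       [-0.99400614, -0.
[... 343 characters left out ...]
  0.01278779],
       [-0.28988764, -0.57955284, -0.76163224],
       [ 0.35829975,  0.67221164, -0.64788333]]), 't': array([-0.53058975,  0.24611614,  1.02251597])}
wrist {'camera_matrix': array([[297.31863964,   0.        , 256.80306352],
       [  0.        , 297.31863964, 187.59036674],
       [  0.        ,   0.        ,   1.        ]]), 'T_tool_cam': array([[ 4.92646653e-04, -9.68170269e-01, -2.50292005e-01,
         6.70973896e-02],
       [ 9.99999072e-01,  7.94921856e-04, -1.10660151e-03,
         1.03865164e-03],
       [ 1.27034127e-03, -2.50291228e-01,  9.68169762e-01,
        -1.63580263e-01],
       [ 0.00000000e+00,  0.00000000e+00,  0.00000000e+00,
         1.00000000e+00]])}
```

View pics/top0.png

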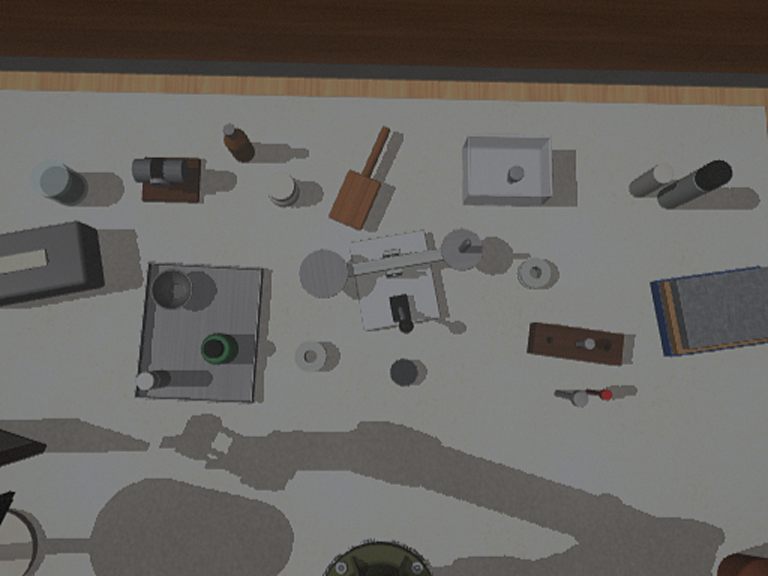

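View pics/side0.png

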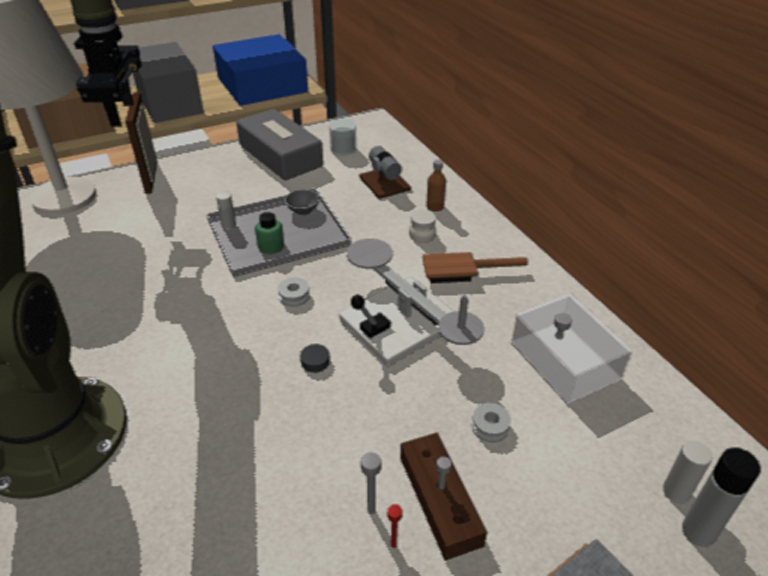

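View pics/wrist0.png

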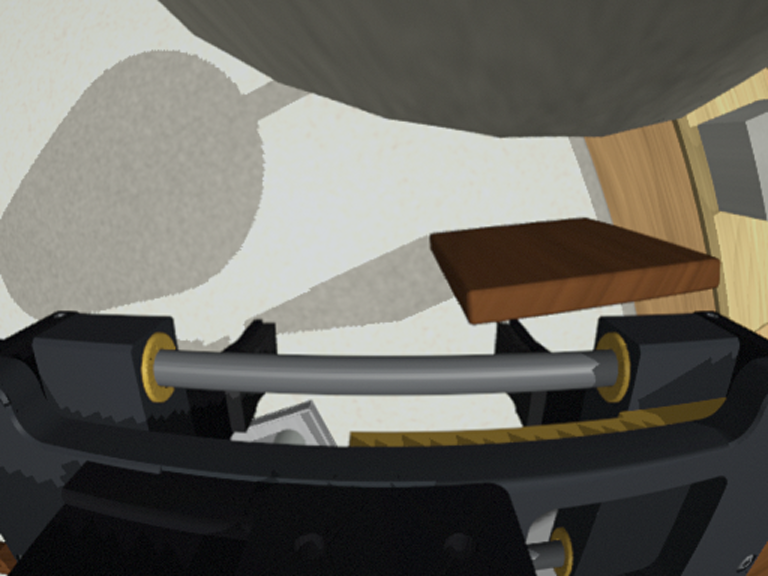

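Run:
```python
from h import *
for n in("top","side"):
    im,d=read_camera(n); np.savez('/tmp/%s1.npz'%n,im=im,d=d); P=cloud(n,d)
    for l in("spool0","flacon","pin","block","tin","jar","arrest_knob","deodorant","bowl","tray","scale"):
        for r in look_for(n,l)[:5]:
            x,y,w,h=r["box"]; c=P[int(np.clip(y+h/2,0,383)),int(np.clip(x+w/2,0,511))]
            print(n,l,round(r["conf"],2),np.round(r["box"]),np.round(c,3))
    print(monitor.get_obs()["time_s"])
d=np.load('/tmp/top1.npz'); save('t1.png',d['im'],(60,130,240,150),3.2); save('t2.png',d['im'],(270,130,180,150),4)
d=np.load('/tmp/side1.npz'); save('s1.png',d['im'],(210,190,230,190),3.2)
```

```text
top spool0 0.58 [197. 223.  21.  20.] [0.466 0.134 0.023]
top spool0 0.55 [344. 171.  22.  25.] [ 0.619 -0.301 -0.001]
top flacon 0.74 [265. 205.  10.  17.] [ 0.521 -0.038  0.108]
top flacon 0.6 [134. 222.  25.  21.] [0.468 0.291 0.079]
top pin 0.73 [370. 260.  24.  12.] [ 0.389 -0.331  0.121]
top pin 0.62 [385. 229.  11.   1.] [ 0.482 -0.366  0.093]
top pin 0.43 [393. 261.  14.   6.] [ 0.391 -0.392  0.082]
top block 0.76 [350. 219.  65.  25.] [ 0.477 -0.362  0.043]
top block 0.65 [ 89. 247.  26.  12.] [0.411 0.405 0.083]
top block 0.42 [196. 227.  22.  17.] [0.463 0.139 0.001]
top tin 0.84 [258. 239.  19.  19.] [ 0.425 -0.038  0.016]
top tin 0.68 [ 90. 177.  84.  93.] [0.493 0.353 0.004]
top tin 0.66 [137. 222.  23.  22.] [0.468 0.287 0.072]
top jar 0.93 [177. 114.  25.  26.] [0.771 0.187 0.049]
top arrest_knob 0.73 [200. 152. 122.  68.] [ 0.607 -0.019  0.02 ]
top arrest_knob 0.58 [267. 208.   4.  14.] [ 0.518 -0.037  0.116]
top deodorant 0.51 [ 90. 244.  21.  15.] [0.416 0.408 0.083]
top tray 0.89 [ 86. 176.  88.  94.] [0.496 0.36  0.   ]
top tray 0.32 [354. 216.  62.  30.] [ 0.48 
[... 463 characters left out ...]
291.  59.  84.] [ 0.484 -0.398  0.041]
side tin 0.79 [201. 230.  22.  16.] [ 0.433 -0.052  0.023]
side tin 0.69 [186. 186.  23.  18.] [0.456 0.113 0.028]
side tin 0.3 [266. 287.  59.  86.] [ 0.48  -0.389  0.041]
side jar 0.72 [275. 142.  15.  22.] [0.77  0.174 0.038]
side jar 0.29 [265. 289.  59.  84.] [ 0.477 -0.39   0.041]
side arrest_knob 0.43 [235. 196.  17.  20.] [ 0.525 -0.047  0.094]
side deodorant 0.63 [149. 127.   8.  25.] [0.415 0.4   0.054]
side deodorant 0.59 [269. 287.  55.  88.] [ 0.48  -0.392  0.041]
side bowl 0.81 [192. 128.  21.  14.] [0.591 0.415 0.017]
side tray 0.85 [137. 124.  99.  64.] [0.485 0.278 0.047]
side scale 0.63 [227. 158. 100.  86.] [ 0.63  -0.041  0.063]
1.35
```

View pics/t1.png

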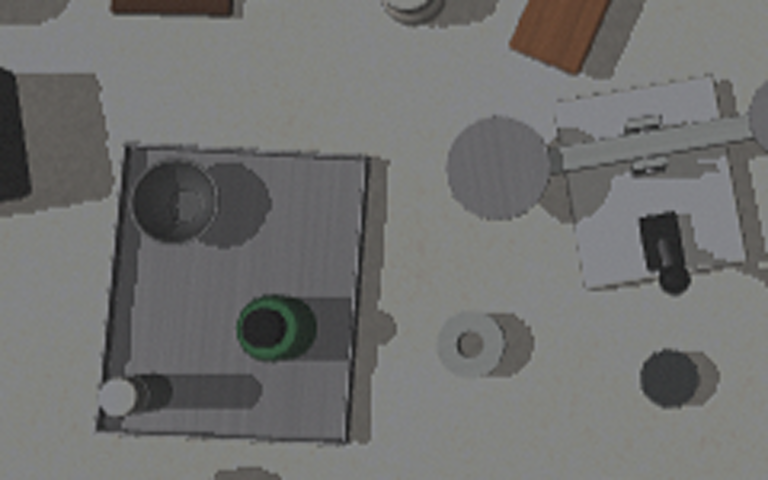

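View pics/t2.png

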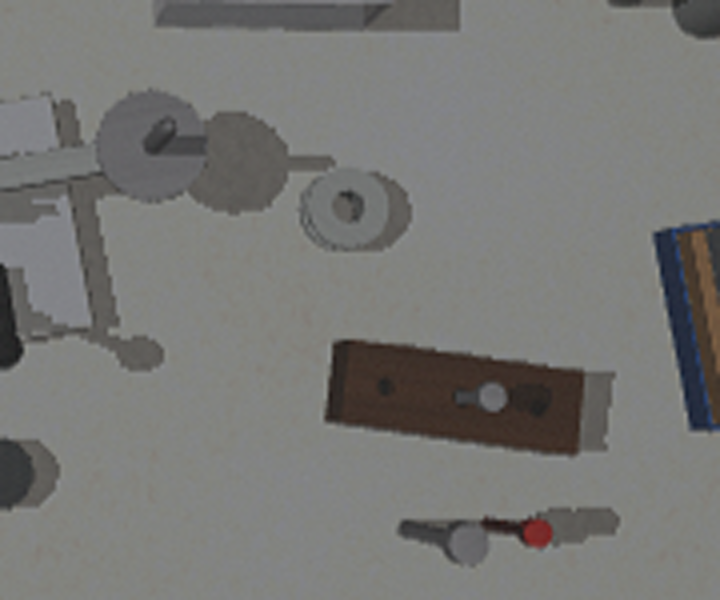

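View pics/s1.png

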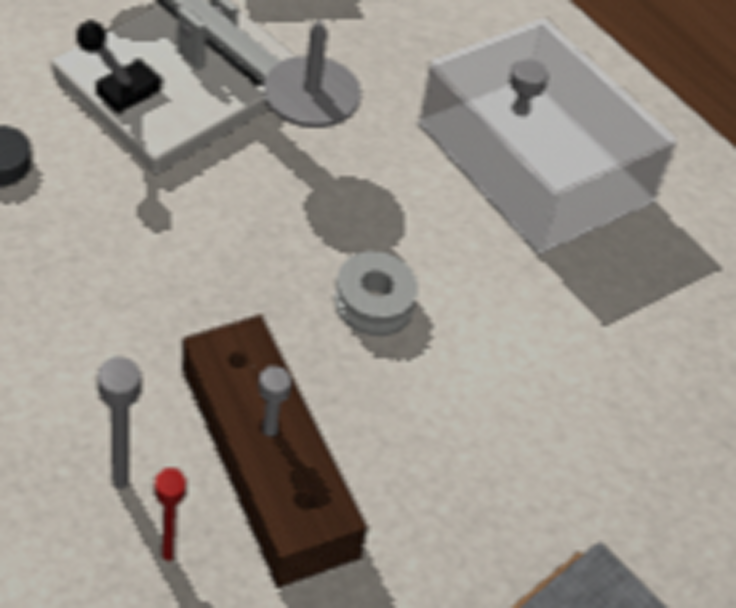

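```bash
cat >> h.py <<'E'
def sel(P,c,r,z0,z1):
    m=(np.hypot(P[...,0]-c[0],P[...,1]-c[1])<r)&(P[...,2]>z0)&(P[...,2]<z1); return P[m]
def circ(Q):
    (c,r)=cv2.minEnclosingCircle(Q[:,:2].astype(np.float32)); return np.round([*c,r,np.median(Q[:,2]),len(Q)],4)
E
python3 - <<'E'
from h import *
for n in("top","side"):
    d=np.load('/tmp/%s1.npz'%n)['d']; P=cloud(n,d); print(n)
    for nm,c,r,z0,z1 in [("pan",(.63,.12),.08,.068,.084),("pan2",(.655,-.165),.07,.068,.082),("spindle",(.655,-.165),.06,.09,.16),("sp_a",(.466,.134),.05,.018,.03),("sp_b",(.62,-.302),.05,.018,.03),("cap",(.466,.28),.04,.07,.09),("flac",(.466,.28),.05,.03,.06),("knob",(.52,-.045),.05,.09,.13),("pinhead",(.48,-.366),.03,.085,.105),("bigpin",(.39,-.34),.04,.1,.14),("red",(.39,-.4),.03,.07,.14),("tin",(.425,-.04),.05,.012,.026),("deo",(.415,.405),.04,.07,.09),("bowl",(.59,.4),.06,.025,.04),("box",(.75,-.25),.15,.02,.2)]:
        Q=sel(P,c,r,z0,z1)
        if len(Q)>2: print(nm,circ(Q),"mean",Q.mean(0).round(4),"z",Q[:,2].min().round(3),Q[:,2].max().round(3))
    Q=sel(P,(.48,-.37),.11,.036,.044); box=cv2.minAreaRect(Q[:,:2].astype(np.float32)); print("block",box)
    Q=sel(P,(.61,-.02),.14,.017,.027); print("base",cv2.minAreaRect(Q[:,:2].astype(np.float32)))
    Q=sel(P,(.5,.35),.2,.014,.021); print("traywall",cv2.minAreaRect(Q[:,:2].astype(np.float32)))
    Q=sel(P,(.5,.33),.05,-.01,.012);print("floor",np.median(Q[:,2]))
E
```

```text
top
pan [6.061e-01 1.092e-01 4.520e-02 7.460e-02 8.280e+02] mean [0.6053 0.109  0.0745] z 0.069 0.08
pan2 [ 6.542e-01 -1.460e-01  3.880e-02  7.600e-02  5.580e+02] mean [ 0.6532 -0.1451  0.0759] z 0.071 0.082
spindle [ 6.516e-01 -1.441e-01  5.600e-03  1.347e-01  4.100e+01] mean [ 0.6518 -0.1434  0.1276] z 0.092 0.147
sp_a [4.536e-01 1.348e-01 3.010e-02 2.310e-02 2.950e+02] mean [0.4542 0.1345 0.023 ] z 0.018 0.028
sp_b [ 6.208e-01 -2.982e-01  3.050e-02  2.310e-02  2.810e+02] mean [ 0.6203 -0.2983  0.0231] z 0.018 0.029
cap [4.667e-01 3.034e-01 1.670e-02 8.000e-02 1.280e+02] mean [0.4666 0.3025 0.0797] z 0.071 0.086
flac [4.667e-01 3.033e-01 2.890e-02 5.580e-02 2.130e+02] mean [0.4669 0.2946 0.0535] z 0.03 0.06
knob [ 5.112e-01 -4.160e-02  1.340e-02  1.144e-01  7.600e+01] mean [ 0.5101 -0.0411  0.1136] z 0.09 0.12
pinhead [ 4.822e-01 -3.720e-01  1.000e-02  9.380e-02  4.800e+01] mean [ 0.4822 -0.3716  0.0935] z 0.086 0.098
bigpin [ 3.875e-01 -3.425e-01  1.400e-02  1.226e-01  1.060e+02] mean [ 0.3879 -0.3403  0.121 ] z 0.105 0.126
red [ 3.918e-01 -4.020e-01  1.040e-02  8.840e-02  5.200e+
[... 2040 characters left out ...]
.0472  0.0203] z 0.012 0.025
deo [4.149e-01 4.151e-01 1.780e-02 8.280e-02 8.000e+01] mean [0.4134 0.4113 0.0809] z 0.07 0.089
bowl [5.814e-01 3.968e-01 4.160e-02 3.390e-02 1.770e+02] mean [0.5841 0.3988 0.033 ] z 0.025 0.04
box [ 7.499e-01 -2.499e-01  1.499e-01  7.620e-02  4.016e+03] mean [ 0.7797 -0.2491  0.0674] z 0.02 0.15
block ((0.45053231716156006, -0.36877691745758057), (0.17216797173023224, 0.1358846127986908), 81.94257354736328)
base ((0.6332681775093079, -0.020256541669368744), (0.22967571020126343, 0.15438175201416016), 10.442240715026855)
traywall ((0.5029854774475098, 0.30975252389907837), (0.30305927991867065, 0.26136481761932373), 87.86672973632812)
floor 0.0046299100720725815
```

{"op": "servo_tool", "data": {"commands": [-38,-23,0,0,0,0,-38,-23,0,0,0,0,-38,-23,0,0,0,0,-38,-23,0,0,0,0,-38,-23,0,0,0,0,-38,-23,0,0,0,0,-38,-23,0,0,0,0,-38,-23,0,0,0,0]}}

```text
time_s: 2.15
tool_pos: [0.4693, 0.2987, 0.2229]
tool_rot: [180.0, 0.0, 155.8]
force: [0.3, 0.9, -0.4]
grip_width: 0.0873
```

{"op": "servo_tool", "data": {"commands": [0,0,0,0,0,8.2,0,0,0,0,0,8.2,0,0,0,0,0,8.2,0,0,0,0,0,8.2,0,0,0,0,0,8.2,0,0,0,0,0,8.2,0,0,0,0,0,8.2,0,0,0,0,0,8.4,0,0,0,0,0,0,0,0,0,0,0,0], "jaw": 87}}

```text
time_s: 3.15
tool_pos: [0.4684, 0.3003, 0.2226]
tool_rot: [180.0, -0.0, 90.2]
force: [-0.6, -0.6, -0.1]
grip_width: 0.0869
```

```bash
cat >> h.py <<'E'
def wpose():
    o=monitor.get_obs(); T=np.eye(4); T[:3,:3]=Ro.from_euler('xyz',o["tool_rot"],degrees=True).as_matrix(); T[:3,3]=o["tool_pos"]; return T
def wcloud(d,T):
    i=camera_info("wrist");K=np.array(i["camera_matrix"]); v,u=np.mgrid[0:384,0:512]
    a=(u-K[0,2])/K[0,0]; b=(v-K[1,2])/K[1,1]; th=np.hypot(a,b)+1e-9; s=np.tan(np.minimum(th,1.5))/th
    P=np.stack([a*s*d,b*s*d,d,np.ones_like(d)],-1); P[d<=0]=np.nan
    return (P@(T@np.array(i["T_tool_cam"])).T)[...,:3]
def wproj(X,T):
    i=camera_info("wrist");K=np.array(i["camera_matrix"]); M=np.linalg.inv(T@np.array(i["T_tool_cam"]))
    c=np.c_[np.atleast_2d(X),np.ones(len(np.atleast_2d(X)))]@M.T; r=np.hypot(c[:,0],c[:,1])+1e-9; th=np.arctan2(r,c[:,2])
    return np.c_[K[0,2]+K[0,0]*th*c[:,0]/r,K[1,2]+K[1,1]*th*c[:,1]/r]
def wshot():
    T=wpose(); im,d=read_camera("wrist"); return im,d,T,wcloud(d,T)
E
python3 - <<'E'
from h import *
im,d,T,P=wshot(); save('w1.png',im)
for nm,c,r,z0,z1 in [("cap",(.469,.302),.03,.074,.09),("flac",(.469,.302),.045,.01,.06),("spa",(.456,.133),.05,.018,.03),("pan",(.608,.108),.06,.068,.084),("bowl",(.58,.4),.06,.025,.04)]:
    Q=sel(P,c,r,z0,z1)
    if len(Q)>3: print(nm,circ(Q),Q.mean(0).round(4))
print(wproj([[.469,.302,.08]],T))
E
```

```text
cap [4.687e-01 3.043e-01 1.690e-02 8.230e-02 8.030e+02] [0.4687 0.305  0.0822]
flac [4.687e-01 3.043e-01 2.920e-02 5.720e-02 8.050e+02] [0.4685 0.3121 0.0537]
spa [4.560e-01 1.356e-01 3.010e-02 2.550e-02 7.400e+02] [0.4557 0.1461 0.0251]
bowl [5.793e-01 3.969e-01 4.020e-02 3.590e-02 1.324e+03] [0.5842 0.3987 0.0342]
[[256.1987759  176.05179054]]
```

View pics/w1.png

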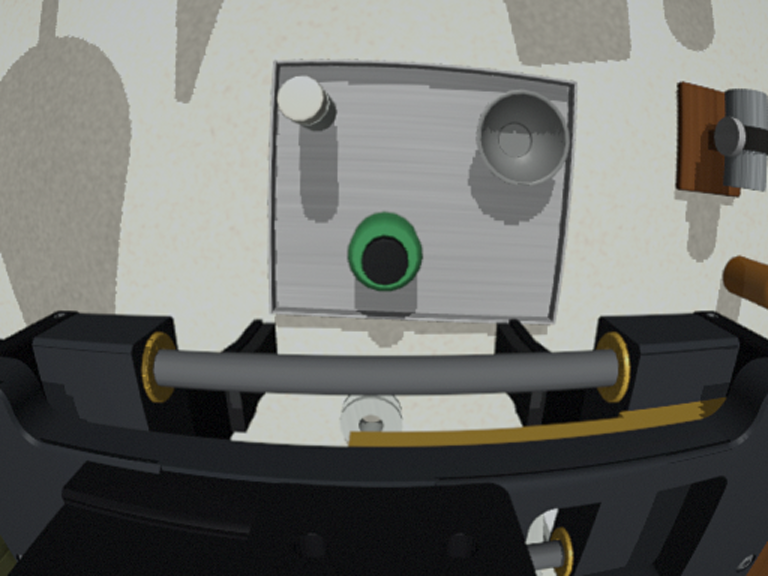

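{"op": "servo_tool", "data": {"commands": [1.5,0.5,40,0,0,0,1,0,40,0,0,0,0,0,40,0,0,0,0,0,35,0,0,0,0,0,25,0,0,0,0,0,15,0,0,0,0,0,7,0,0,0,0,0,0,0,0,0]}}

```text
time_s: 4.0
tool_pos: [0.469, 0.3027, 0.0204]
tool_rot: [-180.0, 0.0, 90.0]
force: [1.0, -1.0, 0.5]
grip_width: 0.0866
```

{"op": "servo_tool", "data": {"commands": [0,0,0,0,0,0,0,0,0,0,0,0,0,0,0,0,0,0,0,0,0,0,0,0,0,0,0,0,0,0,0,0,0,0,0,0,0,0,0,0,0,0], "jaw": 50, "newtons": 25}}

```text
time_s: 4.7
tool_pos: [0.4686, 0.3029, 0.021]
tool_rot: [-180.0, -0.0, 90.0]
force: [-2.6, -0.4, 5.0]
grip_width: 0.0576
```

{"op": "servo_tool", "data": {"commands": [0,0,-20,0,0,0,0,0,-30,0,0,0,0,0,-40,0,0,0,0,0,-40,0,0,0,-25,18,0,0,0,0,-40,28,0,0,0,0,-40,28,0,0,0,0,0,0,0,0,0,0,0,0,0,0,0,0]}}

```text
time_s: 5.6
tool_pos: [0.5433, 0.1955, 0.1495]
tool_rot: [-179.9, 0.1, 89.7]
force: [-0.3, 0.8, -3.6]
grip_width: 0.0575
```

Run:
```python
from h import *
print(monitor.get_obs()["tool_pos"],monitor.get_obs()["grip_width"])
im,d,T,P=wshot(); save('w2.png',im)
for nm,c,r,z0,z1 in [("pan",(.608,.108),.06,.068,.084),("panlow",(.608,.108),.05,.066,.086),("cap",T[:2,3],.03,.19,.24)]:
    Q=sel(P,c,r,z0,z1)
    if len(Q)>3: print(nm,circ(Q),Q.mean(0).round(4),Q[:,:2].min(0),Q[:,:2].max(0))
im,d=read_camera("top"); save('t3.png',im,(150,100,220,160),3)
```

```text
[0.54332674 0.19545656 0.14954352] 0.05751482893220721
pan [5.926e-01 1.147e-01 1.340e-02 7.680e-02 1.990e+02] [0.5937 0.1132 0.0768] [0.58305728 0.10496462] [0.60239206 0.12782888]
panlow [5.926e-01 1.147e-01 1.340e-02 7.680e-02 1.990e+02] [0.5937 0.1132 0.0768] [0.58305728 0.10496462] [0.60239206 0.12782888]
cap [5.433e-01 1.955e-01 3.010e-02 2.109e-01 2.958e+03] [0.5423 0.2058 0.2137] [0.51343013 0.18636833] [0.57330416 0.22541529]
```

View pics/w2.png

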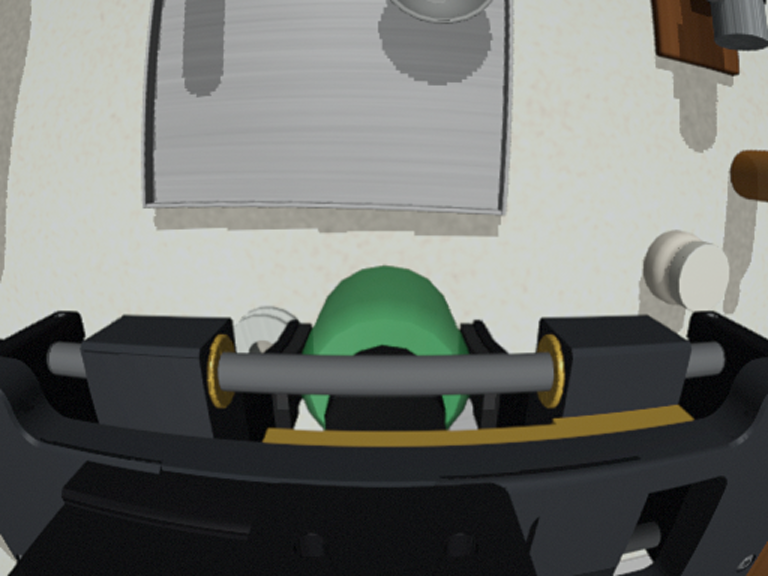

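{"op": "servo_tool", "data": {"commands": [-30,22,0,0,0,0,-36,27,0,0,0,0,-20,16,0,0,0,0,0,0,15,0,0,0,0,0,20,0,0,0,0,0,12,0,0,0,0,0,0,0,0,0,0,0,0,0,0,0]}}

```text
time_s: 6.5
tool_pos: [0.6075, 0.1129, 0.1035]
tool_rot: [-180.0, -0.0, 90.1]
force: [1.0, 0.2, -2.7]
grip_width: 0.0575
```

{"op": "servo_tool", "data": {"commands": [-3,0,4,0,0,0,0,0,3,0,0,0,0,0,0,0,0,0,0,0,0,0,0,0]}}

```text
time_s: 6.9
tool_pos: [0.608, 0.1087, 0.0968]
tool_rot: [180.0, -0.0, 90.0]
force: [0.8, 0.7, -2.8]
grip_width: 0.0577
```

{"op": "servo_tool", "data": {"commands": [0,0,1,0,0,0,0,0,0,0,0,0,0,0,0,0,0,0]}}

```text
time_s: 7.2
tool_pos: [0.6079, 0.1088, 0.0956]
tool_rot: [180.0, -0.0, 90.0]
force: [0.1, 0.2, -2.7]
grip_width: 0.0573
```

{"op": "servo_tool", "data": {"commands": [0,0,1,0,0,0,0,0,0,0,0,0,0,0,0,0,0,0]}}

```text
time_s: 7.5
tool_pos: [0.6079, 0.1087, 0.0945]
tool_rot: [180.0, -0.0, 90.0]
force: [0.3, 0.5, -2.9]
grip_width: 0.0575
```

{"op": "servo_tool", "data": {"commands": [0,0,1,0,0,0,0,0,0,0,0,0,0,0,1,0,0,0,0,0,0,0,0,0,0,0,0,0,0,0]}}

```text
time_s: 8.0
tool_pos: [0.608, 0.1089, 0.0931]
tool_rot: [180.0, -0.0, 90.0]
force: [-2.0, -0.3, 1.8]
grip_width: 0.0576
```

Contact. Release and rise.

{"op": "servo_tool", "data": {"commands": [0,0,0,0,0,0,0,0,0,0,0,0,0,0,0,0,0,0,0,0,0,0,0,0,0,0,0,0,0,0,0,0,0,0,0,0], "jaw": 87}}

```text
time_s: 8.6
tool_pos: [0.608, 0.1086, 0.0926]
tool_rot: [180.0, -0.0, 90.0]
force: [0.4, 1.0, -0.6]
grip_width: 0.0861
```

{"op": "servo_tool", "data": {"commands": [0,0,-15,0,0,0,0,0,-30,0,0,0,0,0,-40,0,0,0,0,0,-30,0,0,0,0,0,0,0,0,0]}}

```text
time_s: 9.1
tool_pos: [0.6111, 0.109, 0.2145]
tool_rot: [179.4, -0.2, 90.0]
force: [-0.2, -0.6, 0.9]
grip_width: 0.0869
```

Run:
```python
from h import *
print(monitor.get_obs()["tool_pos"],monitor.get_obs()["grip_width"])
im,d,T,P=wshot(); save('w3.png',im)
for nm,c,r,z0,z1 in [("pan",(.608,.109),.06,.068,.082),("cap",(.608,.109),.03,.145,.165),("spa",(.456,.135),.05,.018,.03)]:
    Q=sel(P,c,r,z0,z1)
    if len(Q)>3: print(nm,circ(Q),Q.mean(0).round(4))
im,d=read_camera("top"); P=cloud("top",d); save('t3.png',im,(150,100,220,160),3)
for nm,c,r,z0,z1 in [("spa",(.456,.135),.06,.018,.03),("spb",(.622,-.298),.06,.018,.03)]:
    Q=sel(P,c,r,z0,z1)
    if len(Q)>3: print(nm,circ(Q),Q.mean(0).round(4))
```

```text
[0.61110387 0.10901734 0.21446215] 0.08694792129607286
pan [6.081e-01 1.095e-01 4.520e-02 7.630e-02 2.062e+03] [0.6083 0.1264 0.0763]
cap [6.088e-01 1.105e-01 1.700e-02 1.544e-01 1.417e+03] [0.6088 0.1117 0.1541]
spa [4.562e-01 1.343e-01 3.090e-02 2.550e-02 1.401e+03] [0.4576 0.1355 0.0253]
spb [ 6.210e-01 -2.981e-01  3.080e-02  2.330e-02  2.790e+02] [ 0.6203 -0.2982  0.0232]
```

View pics/w3.png

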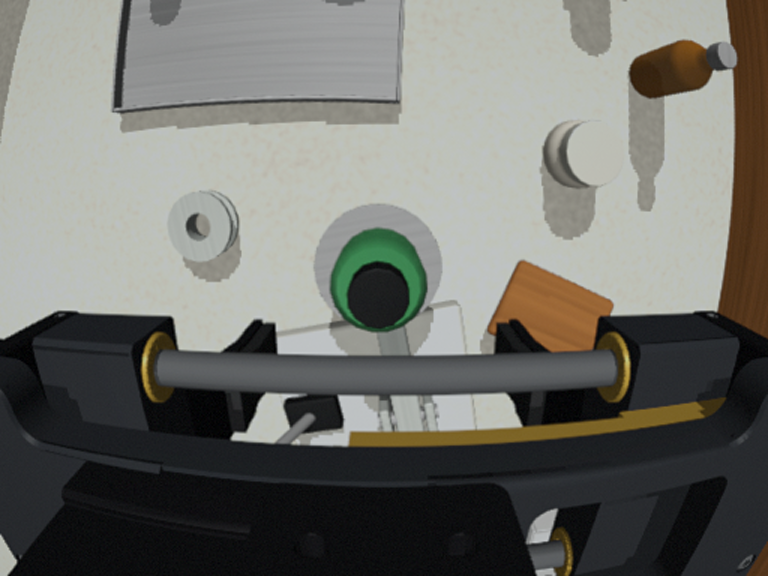

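View pics/t3.png

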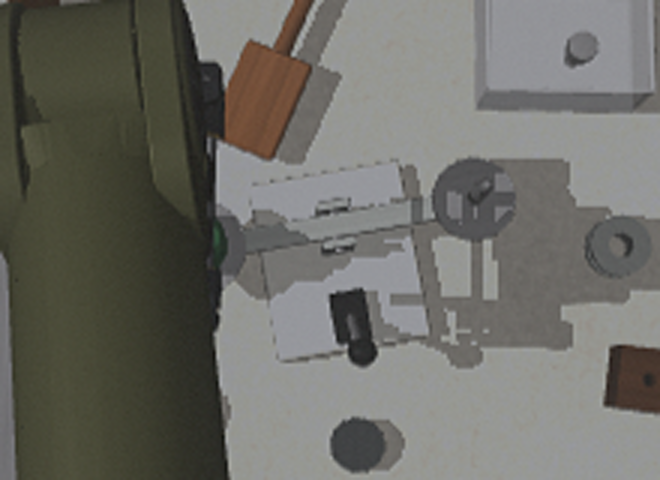

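{"op": "servo_tool", "data": {"commands": [4,-25,0,0,0,0,6,-38,0,0,0,0,6,-40,0,0,0,0,6,-34,0,0,0,0,4,-15,20,0,0,0,0,-1,40,0,0,0,0,0,40,0,0,0,0,0,40,0,0,0,0,0,20,0,0,0,0,0,0,0,0,0]}}

```text
time_s: 10.2
tool_pos: [0.4511, 0.1333, 0.0437]
tool_rot: [-179.5, 0.2, 90.0]
force: [-0.8, 0.1, -0.4]
grip_width: 0.0871
```

Run:
```python
from h import *
print(monitor.get_obs()["tool_pos"],monitor.get_obs()["grip_width"])
im,d,T,P=wshot(); save('w4.png',im)
Q=sel(P,(.456,.135),.05,.018,.03);print(len(Q)and circ(Q))
```

```text
[0.45108746 0.13327575 0.04372906] 0.08712447864486636
[4.563e-01 1.354e-01 3.030e-02 2.540e-02 4.264e+03]
```

View pics/w4.png

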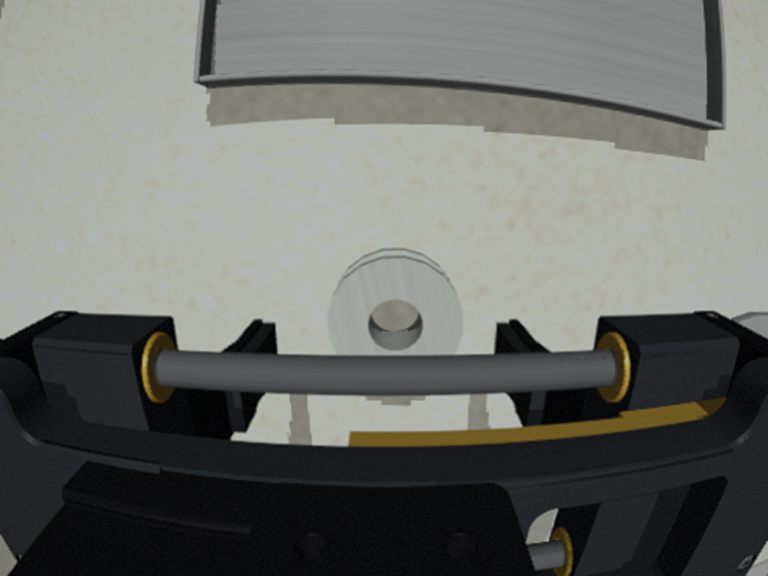

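{"op": "servo_tool", "data": {"commands": [2,5,5,0,0,0,0,0,15,0,0,0,0,0,12,0,0,0,0,0,5,0,0,0,0,0,0,0,0,0]}}

```text
time_s: 10.75
tool_pos: [0.4597, 0.1366, 0.0102]
tool_rot: [-180.0, 0.0, 90.0]
force: [-0.3, 0.6, -0.5]
grip_width: 0.0871
```

{"op": "servo_tool", "data": {"commands": [0,0,0,0,0,0,0,0,0,0,0,0,0,0,0,0,0,0,0,0,0,0,0,0,0,0,0,0,0,0,0,0,0,0,0,0,0,0,0,0,0,0], "jaw": 50, "newtons": 25}}

```text
time_s: 11.45
tool_pos: [0.4597, 0.1369, 0.0108]
tool_rot: [-180.0, -0.0, 90.0]
force: [-2.7, -0.5, 4.0]
grip_width: 0.0593
```

{"op": "servo_tool", "data": {"commands": [0,0,0,0,0,0,0,0,0,0,0,0,-1.5,-2,2,0,0,0,0,0,3,0,0,0,0,0,0,0,0,0], "jaw": 75}}

```text
time_s: 11.95
tool_pos: [0.4575, 0.135, 0.005]
tool_rot: [-180.0, 0.0, 90.0]
force: [0.6, 0.6, 0.1]
grip_width: 0.0746
```

{"op": "servo_tool", "data": {"commands": [0,0,0,0,0,0,0,0,0,0,0,0,0,0,0,0,0,0,0,0,0,0,0,0,0,0,0,0,0,0,0,0,0,0,0,0], "jaw": 50, "newtons": 25}}

```text
time_s: 12.55
tool_pos: [0.458, 0.1353, 0.0056]
tool_rot: [180.0, -0.0, 90.0]
force: [-0.1, -0.4, -0.5]
grip_width: 0.0593
```

{"op": "servo_tool", "data": {"commands": [0,0,-20,0,0,0,0,0,-40,0,0,0,0,0,-45,0,0,0,0,0,-45,0,0,0,0,0,-25,0,0,0,0,0,0,0,0,0,0,0,0,0,0,0,0,0,0,0,0,0]}}

```text
time_s: 13.35
tool_pos: [0.4567, 0.1348, 0.1788]
tool_rot: [-179.8, 0.1, 90.0]
force: [-0.2, 0.1, -0.9]
grip_width: 0.0593
```

Run:
```python
from h import *
o=monitor.get_obs(); print(o["tool_pos"],o["grip_width"],o["force"])
im,d,T,P=wshot(); save('w5.png',im)
p=o["tool_pos"]; Q=sel(P,p,.045,p[2]+.005,p[2]+.03);print(len(Q)and circ(Q), Q.mean(0))
im,d=read_camera("side"); save('s5.png',im)
```

```text
[0.45673642 0.13481684 0.17882943] 0.05933774366914675 [-0.24234273  0.13417332 -0.923224  ]
[4.583e-01 1.449e-01 3.970e-02 1.986e-01 6.267e+03] [0.45811323 0.14038902 0.19845961]
```

View pics/w5.png

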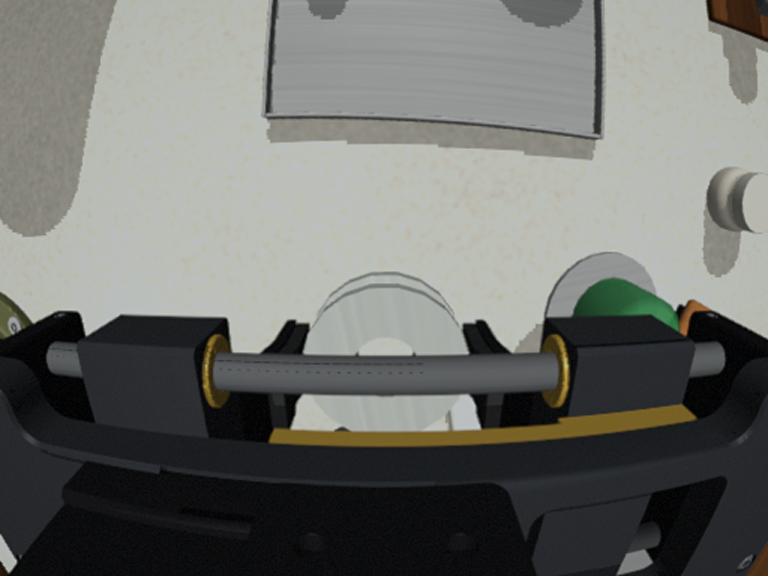

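View pics/s5.png

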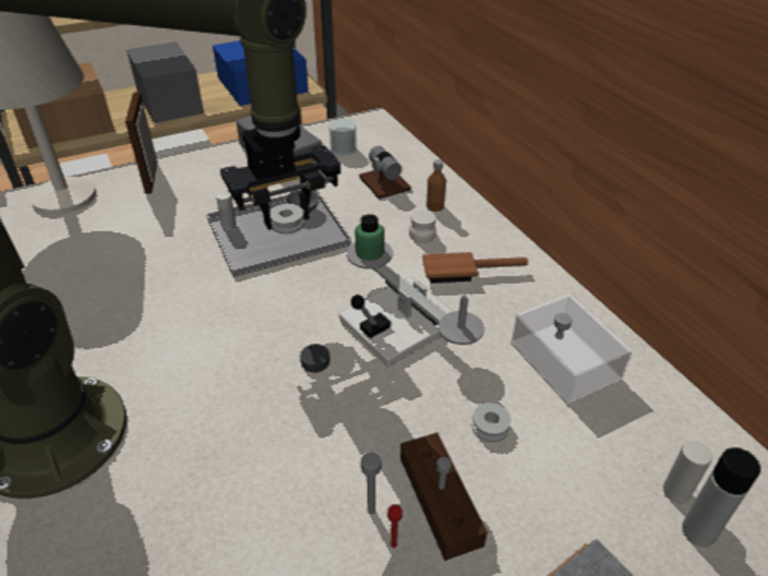

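{"op": "servo_tool", "data": {"commands": [-25,18,0,0,0,0,-40,28,0,0,0,0,-40,29,0,0,0,0,-40,29,0,0,0,0,-40,28,0,0,0,0,-40,28,0,0,0,0,-35,25,0,0,0,0,-20,14,0,0,0,0,0,0,0,0,0,0,0,0,0,0,0,0]}}

```text
time_s: 14.45
tool_pos: [0.656, -0.145, 0.1787]
tool_rot: [-179.8, -0.0, 89.9]
force: [0.8, 0.6, -0.6]
grip_width: 0.0592
```

{"op": "servo_tool", "data": {"commands": [0,0,0,0,0,0,0,0,0,0,0,0,0,0,0,0,0,0]}}

```text
time_s: 14.75
tool_pos: [0.6567, -0.1434, 0.1808]
tool_rot: [180.0, -0.0, 90.1]
force: [-0.2, 0.6, -0.5]
grip_width: 0.0595
```

Run:
```python
from h import *
o=monitor.get_obs(); print(o["tool_pos"],o["grip_width"],o["force"],o["qpos"])
im,d=read_camera("side"); save('s6.png',im,(230,130,170,130),4)
im,d=read_camera("top"); save('t6.png',im)
```

```text
[ 0.65668834 -0.14340212  0.18079055] 0.05953215100259246 [-0.2040921   0.57572297 -0.45909979] [-13.14741411  24.16282016  31.20293352  83.92417889 -12.71033686
  75.42787547  19.10491873]
```

View pics/s6.png

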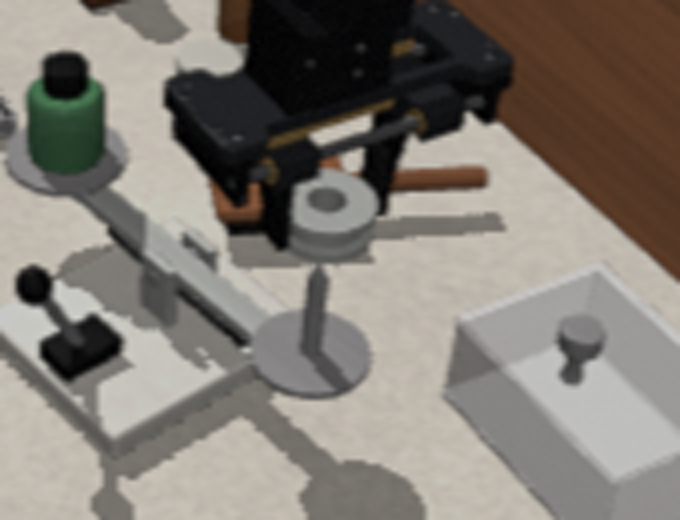

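{"op": "servo_tool", "data": {"commands": [-2,0,10,0,0,0,0,0,12,0,0,0,0,0,12,0,0,0,0,0,12,0,0,0,0,0,0,0,0,0]}}

```text
time_s: 15.35
tool_pos: [0.6551, -0.1463, 0.1314]
tool_rot: [-179.7, -0.0, 90.0]
force: [-0.9, 0.7, -0.4]
grip_width: 0.0598
```

{"op": "servo_tool", "data": {"commands": [0,0,0,0,0,0]}}

```text
time_s: 15.45
tool_pos: [0.6565, -0.1468, 0.1339]
tool_rot: [-179.9, -0.0, 90.0]
force: [-0.6, -0.2, -0.7]
grip_width: 0.0596
```

Run:
```python
from h import *
o=monitor.get_obs(); print(o["tool_pos"],o["grip_width"],o["force"])
im,d=read_camera("side"); save('s7.png',im,(230,130,170,130),4)
```

```text
[ 0.65653728 -0.14680634  0.13394162] 0.059611954771966603 [-0.59634225 -0.22128557 -0.70440276]
```

View pics/s7.png

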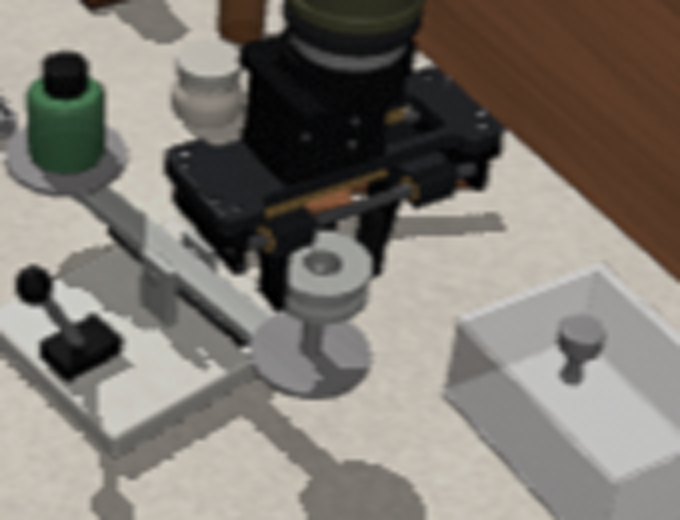

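{"op": "servo_tool", "data": {"commands": [0,0,10,0,0,0,0,0,12,0,0,0,0,0,12,0,0,0,0,0,6,0,0,0,0,0,0,0,0,0,0,0,0,0,0,0]}}

```text
time_s: 16.1
tool_pos: [0.6568, -0.1469, 0.0945]
tool_rot: [-180.0, 0.0, 90.0]
force: [1.5, -0.8, -0.5]
grip_width: 0.0597
```

{"op": "servo_tool", "data": {"commands": [0,0,5,0,0,0,0,0,4,0,0,0,0,0,0,0,0,0]}}

```text
time_s: 16.4
tool_pos: [0.6564, -0.1467, 0.0849]
tool_rot: [-179.9, -0.0, 90.0]
force: [-0.3, 0.9, -0.6]
grip_width: 0.06
```

{"op": "servo_tool", "data": {"commands": [0,0,0,0,0,0,0,0,0,0,0,0,0,0,0,0,0,0,0,0,0,0,0,0,0,0,0,0,0,0,0,0,0,0,0,0], "jaw": 80}}

```text
time_s: 17.0
tool_pos: [0.6568, -0.1468, 0.0856]
tool_rot: [180.0, -0.0, 90.0]
force: [0.6, 0.3, -0.3]
grip_width: 0.0795
```

{"op": "servo_tool", "data": {"commands": [0,0,-12,0,0,0,0,0,-30,0,0,0,0,0,-40,0,0,0,0,0,-30,0,0,0,0,0,0,0,0,0,0,0,0,0,0,0], "jaw": 87}}

```text
time_s: 17.6
tool_pos: [0.6573, -0.1471, 0.1992]
tool_rot: [179.8, 0.0, 90.0]
force: [-0.5, 0.3, -0.7]
grip_width: 0.087
```

Run:
```python
from h import *
o=monitor.get_obs(); print(o["tool_pos"],o["grip_width"],o["force"])
im,d=read_camera("side"); save('s8.png',im,(230,130,170,130),4);np.savez('/tmp/s8.npz',im=im,d=d)
im,d,T,P=wshot(); save('w8.png',im)
for nm,c,r,z0,z1 in [("pan2",(.656,-.146),.06,.068,.082),("spool",(.656,-.146),.05,.093,.11),("rod",(.656,-.146),.03,.118,.16),("spb",(.622,-.298),.06,.018,.03)]:
    Q=sel(P,c,r,z0,z1)
    if len(Q)>3: print(nm,circ(Q),Q.mean(0).round(4))
```

```text
[ 0.65734048 -0.14710268  0.19923251] 0.08697743325061746 [-0.50622144  0.34354922 -0.70223025]
pan2 [ 6.551e-01 -1.389e-01  4.500e-02  7.820e-02  1.415e+03] [ 0.6553 -0.1302  0.0782]
spool [ 6.577e-01 -1.471e-01  3.020e-02  1.024e-01  2.833e+03] [ 0.6576 -0.1454  0.1023]
rod [ 6.563e-01 -1.457e-01  7.100e-03  1.415e-01  3.250e+02] [ 0.6565 -0.1429  0.1394]
spb [ 6.228e-01 -2.978e-01  3.030e-02  2.560e-02  9.280e+02] [ 0.6206 -0.2901  0.0253]
```

View pics/s8.png

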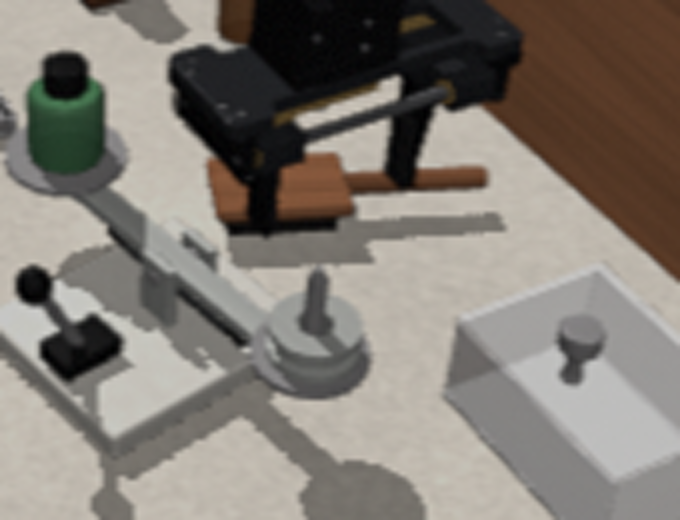

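View pics/w8.png

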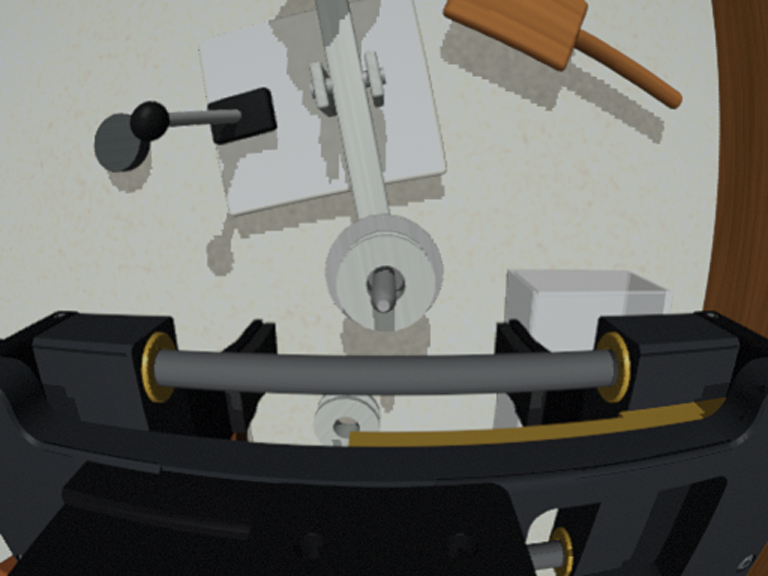

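Run:
```python
from h import *
d=np.load('/tmp/top1.npz')['d']; P=cloud("top",d)
Q=sel(P,(.76,-.22),.16,.05,.2); Q=Q[(Q[:,0]>.665)]; print(Q.min(0),Q.max(0)); print(cv2.boxPoints(cv2.minAreaRect(Q[Q[:,1]>-.33][:,:2].astype(np.float32))))
im,d=read_camera("top");P=cloud("top",d);Q=sel(P,(.622,-.298),.06,.018,.03);print(circ(Q))
```

```text
[ 0.66507194 -0.31930779  0.050119  ] [ 0.87883639 -0.11085897  0.12306741]
[[ 0.6649286  -0.31923884]
 [ 0.87874097 -0.31939209]
 [ 0.87889034 -0.11101043]
 [ 0.665078   -0.11085719]]
[ 0.  0.  0. nan  0.]
  return _methods._mean(a, axis=axis, dtype=dtype,
  ret = ret.dtype.type(ret / rcount)
```

{"op": "servo_tool", "data": {"commands": [-25,-6,0,0,0,0,-40,-10,0,0,0,0,-40,-9,0,0,0,0,-31,-7,0,0,0,0,-13,-3,0,0,0,0,0,0,30,0,0,0,0,0,40,0,0,0,0,0,40,0,0,0,0,0,20,0,0,0,0,0,0,0,0,0]}}

```text
time_s: 18.75
tool_pos: [0.6194, -0.2924, 0.0624]
tool_rot: [-179.5, -0.2, 90.1]
force: [0.1, 0.3, -0.5]
grip_width: 0.0872
```

{"op": "servo_tool", "data": {"commands": [0,0,0,0,0,0,0,0,0,0,0,0]}}

```text
time_s: 18.95
tool_pos: [0.6231, -0.2959, 0.0694]
tool_rot: [179.8, 0.0, 90.0]
force: [0.0, 0.2, -0.2]
grip_width: 0.087
```

Run:
```python
from h import *
o=monitor.get_obs(); print(o["tool_pos"],o["grip_width"],o["force"])
im,d,T,P=wshot(); save('w9.png',im)
Q=sel(P,(.622,-.298),.06,.018,.03);print(circ(Q))
```

```text
[ 0.62308495 -0.2959316   0.06939723] 0.08704427975163498 [ 0.04254796  0.16989628 -0.22905514]
[ 6.226e-01 -2.985e-01  3.020e-02  2.540e-02  3.832e+03]
```

View pics/w9.png

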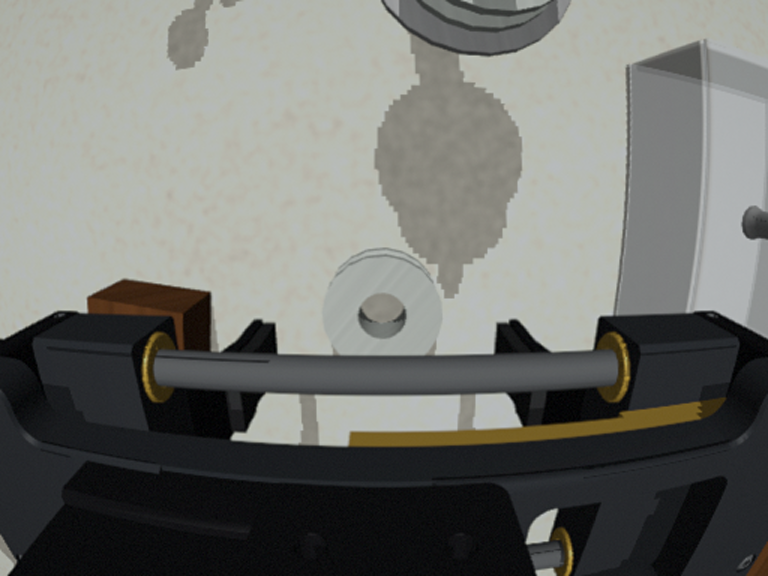

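{"op": "servo_tool", "data": {"commands": [-2,0,20,0,0,0,0,0,22,0,0,0,0,0,13,0,0,0,0,0,6,0,0,0,0,0,0,0,0,0,0,0,0,0,0,0]}}

```text
time_s: 19.6
tool_pos: [0.6225, -0.2982, 0.0077]
tool_rot: [179.9, 0.0, 90.0]
force: [-0.5, -0.7, -0.8]
grip_width: 0.0869
```

{"op": "servo_tool", "data": {"commands": [0,0,0,0,0,0,0,0,0,0,0,0,0,0,0,0,0,0,0,0,0,0,0,0,0,0,0,0,0,0,0,0,0,0,0,0,0,0,0,0,0,0], "jaw": 50, "newtons": 25}}

```text
time_s: 20.3
tool_pos: [0.6218, -0.2978, 0.0067]
tool_rot: [180.0, -0.0, 90.0]
force: [-0.4, 0.3, 1.0]
grip_width: 0.0592
```

{"op": "servo_tool", "data": {"commands": [0,0,-20,0,0,0,0,0,-40,0,0,0,0,0,-45,0,0,0,0,0,-45,0,0,0,0,0,-25,0,0,0,0,0,0,0,0,0,0,0,0,0,0,0,0,0,0,0,0,0]}}

```text
time_s: 21.1
tool_pos: [0.6207, -0.297, 0.1791]
tool_rot: [-179.8, -0.1, 90.0]
force: [-0.8, 0.6, -1.7]
grip_width: 0.0584
```

{"op": "servo_tool", "data": {"commands": [20,5,0,0,0,0,40,9,0,0,0,0,40,9,0,0,0,0,35,8,0,0,0,0,16,4,0,0,0,0,0,0,0,0,0,0,0,0,0,0,0,0,0,0,0,0,0,0]}}

```text
time_s: 21.9
tool_pos: [0.6557, -0.1505, 0.1813]
tool_rot: [-180.0, 0.1, 89.7]
force: [0.0, -0.1, -1.1]
grip_width: 0.0586
```

Run:
```python
from h import *
o=monitor.get_obs(); print(o["tool_pos"],o["grip_width"],o["force"])
im,d=read_camera("side"); save('s10.png',im,(230,130,170,130),4)
```

```text
[ 0.65569986 -0.1505337   0.18134186] 0.05861501858315337 [ 0.00584895 -0.08171475 -1.08941926]
```

View pics/s10.png

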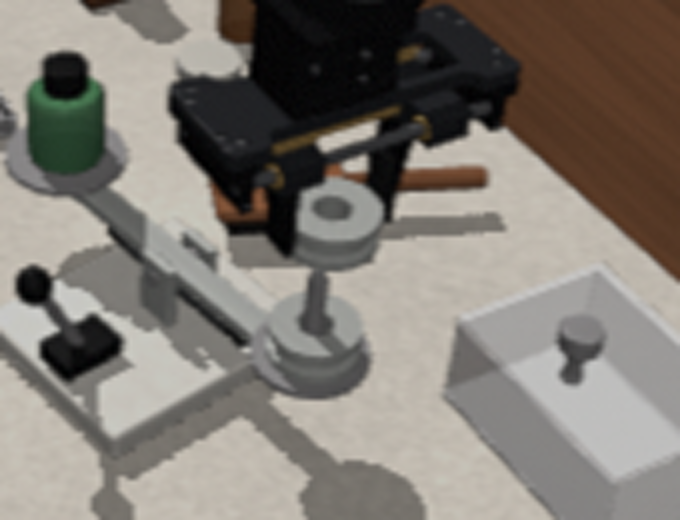

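{"op": "servo_tool", "data": {"commands": [4,0.5,5,0,0,0,0,0,10,0,0,0,0,0,12,0,0,0,0,0,8,0,0,0,0,0,0,0,0,0,0,0,0,0,0,0]}}

```text
time_s: 22.55
tool_pos: [0.6571, -0.1428, 0.1462]
tool_rot: [-180.0, 0.0, 90.0]
force: [-0.2, 0.1, -1.2]
grip_width: 0.0583
```

{"op": "servo_tool", "data": {"commands": [0,0,10,0,0,0,0,0,12,0,0,0,0,0,10,0,0,0,0,0,0,0,0,0,0,0,0,0,0,0]}}

```text
time_s: 23.05
tool_pos: [0.657, -0.1428, 0.114]
tool_rot: [-180.0, -0.0, 90.0]
force: [0.6, 0.2, -0.8]
grip_width: 0.0585
```

{"op": "servo_tool", "data": {"commands": [-2,0,2,0,0,0,0,0,2,0,0,0,0,0,0,0,0,0]}}

```text
time_s: 23.35
tool_pos: [0.6573, -0.145, 0.1106]
tool_rot: [180.0, -0.0, 90.0]
force: [1.2, 0.3, -1.3]
grip_width: 0.0585
```

{"op": "servo_tool", "data": {"commands": [0,0,0,0,0,0,0,0,0,0,0,0,0,0,0,0,0,0,0,0,0,0,0,0,0,0,0,0,0,0,0,0,0,0,0,0], "jaw": 80}}

```text
time_s: 23.95
tool_pos: [0.6573, -0.1448, 0.1106]
tool_rot: [180.0, -0.0, 90.0]
force: [0.3, -0.6, 0.1]
grip_width: 0.0793
```

{"op": "servo_tool", "data": {"commands": [0,0,-12,0,0,0,0,0,-30,0,0,0,0,0,-40,0,0,0,0,0,-20,0,0,0,0,0,0,0,0,0,0,0,0,0,0,0], "jaw": 87}}

```text
time_s: 24.55
tool_pos: [0.6574, -0.1449, 0.2132]
tool_rot: [179.9, -0.0, 90.0]
force: [-0.1, 1.1, -0.6]
grip_width: 0.0871
```

Run:
```python
from h import *
o=monitor.get_obs(); print(o["tool_pos"],o["grip_width"],o["force"])
im,d=read_camera("side"); save('s11.png',im)
im,d,T,P=wshot(); save('w11.png',im)
for nm,c,r,z0,z1 in [("spool",(.656,-.146),.05,.118,.135),("rod",(.656,-.146),.03,.136,.16)]:
    Q=sel(P,c,r,z0,z1)
    if len(Q)>3: print(nm,circ(Q),Q.mean(0).round(4))
```

```text
[ 0.65741272 -0.14485893  0.21321547] 0.08707186117552598 [-0.1494425   1.06454735 -0.60156911]
spool [ 6.582e-01 -1.455e-01  3.020e-02  1.263e-01  3.160e+03] [ 0.6582 -0.1444  0.1262]
rod [ 6.563e-01 -1.457e-01  7.100e-03  1.434e-01  2.170e+02] [ 0.6564 -0.1439  0.1435]
```

View pics/s11.png

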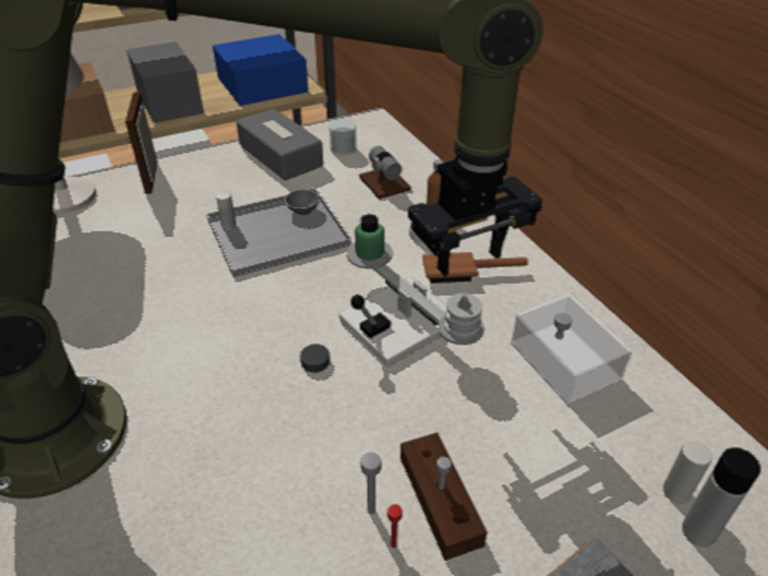

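{"op": "servo_tool", "data": {"commands": [10,-20,0,0,0,0,18,-38,0,0,0,0,19,-39,0,0,0,0,19,-39,0,0,0,0,18,-36,0,0,0,0,10,-20,0,0,0,0,0,0,0,0,0,0,0,0,0,0,0,0], "jaw": 0}}

```text
time_s: 25.45
tool_pos: [0.4651, -0.0506, 0.2121]
tool_rot: [-180.0, -0.0, 90.0]
force: [1.2, -0.6, 1.0]
grip_width: 0.0311
```

Run:
```python
from h import *
o=monitor.get_obs(); print(o["tool_pos"],o["grip_width"],o["force"])
im,d,T,P=wshot(); save('w12.png',im)
Q=sel(P,(.513,-.043),.03,.085,.13)
if len(Q)>3: print(circ(Q),Q.mean(0).round(4),Q[:,2].max())
```

```text
[ 0.46510668 -0.05060483  0.21205105] 0.031148553069881995 [ 1.2484639  -0.63251298  1.02662227]
[ 5.138e-01 -4.080e-02  1.450e-02  1.168e-01  6.100e+02] [ 0.5109 -0.0392  0.1159] 0.12218972701427722
```

View pics/w12.png

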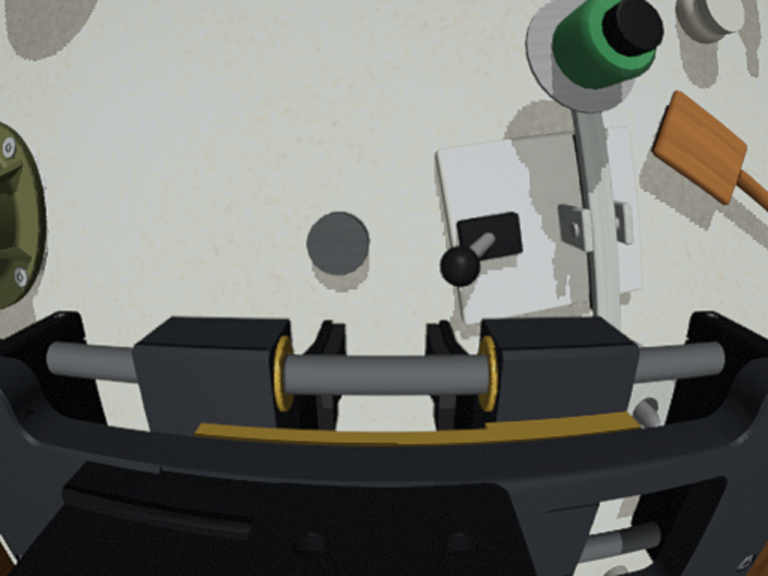

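{"op": "servo_tool", "data": {"commands": [2,0,25,0,0,0,0,0,35,0,0,0,0,0,35,0,0,0,0,0,20,0,0,0,0,0,0,0,0,0,0,0,0,0,0,0]}}

```text
time_s: 26.1
tool_pos: [0.466, -0.0495, 0.0976]
tool_rot: [-180.0, 0.1, 89.9]
force: [0.9, 0.3, 0.1]
grip_width: 0.0003
```

{"op": "servo_tool", "data": {"commands": [1.5,8,0,0,0,0,2,12,0,0,0,0,2,12,0,0,0,0,2,12,0,0,0,0,2,12,0,0,0,0,2,12,0,0,0,0,0,0,0,0,0,0]}}

```text
time_s: 26.8
tool_pos: [0.5357, -0.0368, 0.0975]
tool_rot: [179.9, 0.0, 90.0]
force: [0.1, -0.4, -0.6]
grip_width: 0.0005
```

Run:
```python
from h import *
im,d=read_camera("side"); save('s13.png',im,(200,130,170,130),4)
```

```text
(no output)
```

View pics/s13.png

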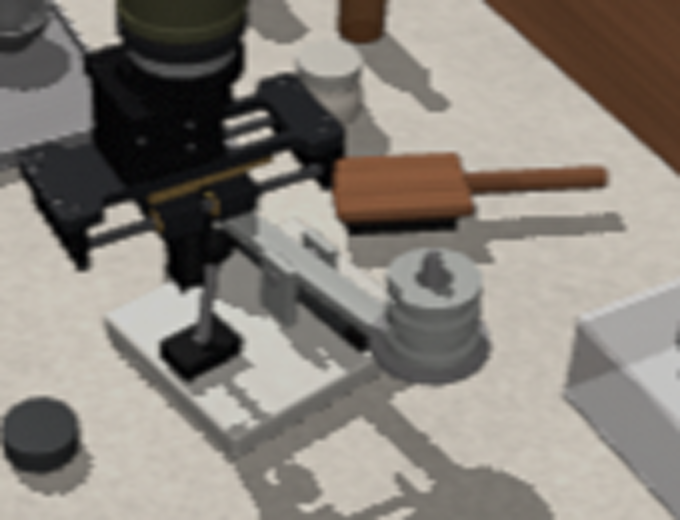

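{"op": "servo_tool", "data": {"commands": [2,10,0,0,0,0,2,10,0,0,0,0,1,5,0,0,0,0,0,0,0,0,0,0]}}

```text
time_s: 27.25
tool_pos: [0.5593, -0.032, 0.0974]
tool_rot: [180.0, 0.0, 90.0]
force: [0.1, 0.0, -0.1]
grip_width: 0.0009
```

{"op": "servo_tool", "data": {"commands": [0.5,3,0,0,0,0,0,0,0,0,0,0]}}

```text
time_s: 27.45
tool_pos: [0.5615, -0.0317, 0.0975]
tool_rot: [180.0, -0.0, 90.0]
force: [-0.9, 1.0, -0.3]
grip_width: 0.0003
```

{"op": "servo_tool", "data": {"commands": [0.5,3,0,0,0,0,0,0,0,0,0,0]}}

```text
time_s: 27.65
tool_pos: [0.5643, -0.0313, 0.0974]
tool_rot: [-180.0, -0.0, 90.0]
force: [-1.2, -0.4, -0.9]
grip_width: 0.0
```

{"op": "servo_tool", "data": {"commands": [0.5,3,0,0,0,0,0,0,0,0,0,0]}}

```text
time_s: 27.85
tool_pos: [0.5662, -0.0309, 0.0972]
tool_rot: [-179.8, 0.0, 90.0]
force: [-5.3, -0.0, 0.0]
grip_width: 0.0003
```

Run:
```python
from h import *
im,d=read_camera("side"); save('s14.png',im,(200,110,170,130),4)
im,d=read_camera("top"); save('t14.png',im,(150,100,220,160),3)
```

```text
(no output)
```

View pics/s14.png

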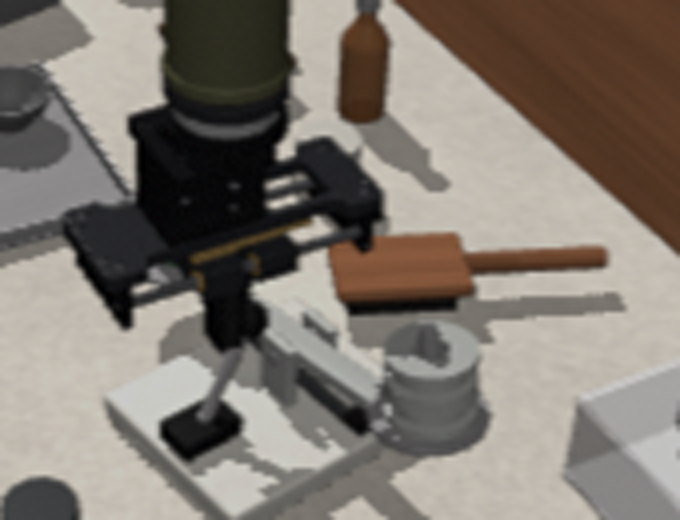

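{"op": "servo_tool", "data": {"commands": [0.3,1.5,0,0,0,0,0,0,0,0,0,0,-4,-20,0,0,0,0,-4,-20,0,0,0,0,0,0,-30,0,0,0,0,0,-40,0,0,0,0,0,-40,0,0,0,0,0,0,0,0,0]}}

```text
time_s: 28.75
tool_pos: [0.5339, -0.0387, 0.2146]
tool_rot: [179.2, -0.1, 90.0]
force: [0.7, -0.6, -0.2]
grip_width: -0.0001
```

{"op": "servo_tool", "data": {"commands": [-40,0,0,0,0,0,-45,-2,0,0,0,0,-45,-2,0,0,0,0,-45,-5,0,0,0,0,-45,-5,0,0,0,0,-40,-5,0,0,0,0,-35,-5,0,0,0,0,-20,-5,0,0,0,0,0,0,0,0,0,0,0,0,0,0,0,0], "jaw": 45}}

```text
time_s: 29.75
tool_pos: [0.5003, -0.3535, 0.2075]
tool_rot: [179.9, 0.0, 89.9]
force: [-0.1, 0.7, -0.3]
grip_width: 0.0447
```

Run:
```python
from h import *
o=monitor.get_obs(); print(o["tool_pos"],o["tool_rot"],o["qpos"])
im,d=read_camera("side"); save('s15.png',im,(200,110,170,130),4)
im,d=read_camera("top"); P=cloud("top",d);save('t15.png',im)
for nm,c,r in [("flaccap",(.61,.11),.012),("spooltop",(.67,-.147),.01),("beamL",(.63,.04),.008),("beamR",(.65,-.09),.008),("sp2",(.642,-.16),.008)]:
    Q=sel(P,c,r,.04,.2); print(nm,np.median(Q,axis=0),len(Q))
Q=sel(P,(.58,-.03),.05,.09,.13); print("knob",len(Q) and circ(Q))
```

```text
[ 0.50031129 -0.35354628  0.20749009] [1.79933823e+02 1.06909179e-02 8.99401458e+01] [ -2.06947339  17.03660122  42.66951201  91.42493269 -11.83823742
  76.1084195   42.13078454]
flaccap [0.61011274 0.10920505 0.13660306] 66
spooltop [ 0.66910331 -0.14744248  0.13957721] 51
beamL [0.62678853 0.03886022 0.05719266] 13
beamR [ 0.64822921 -0.09051828  0.07213405] 22
sp2 [ 0.64249646 -0.15981613  0.14030255] 27
knob [ 5.862e-01 -2.700e-02  1.330e-02  1.129e-01  7.500e+01]
```

View pics/s15.png

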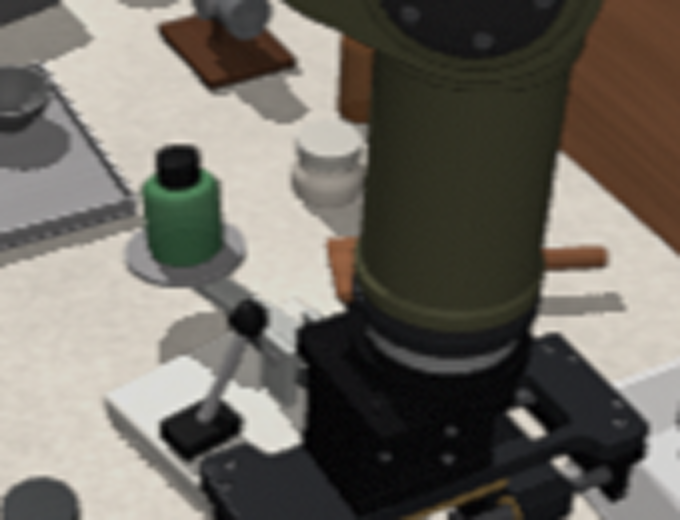

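View pics/t15.png

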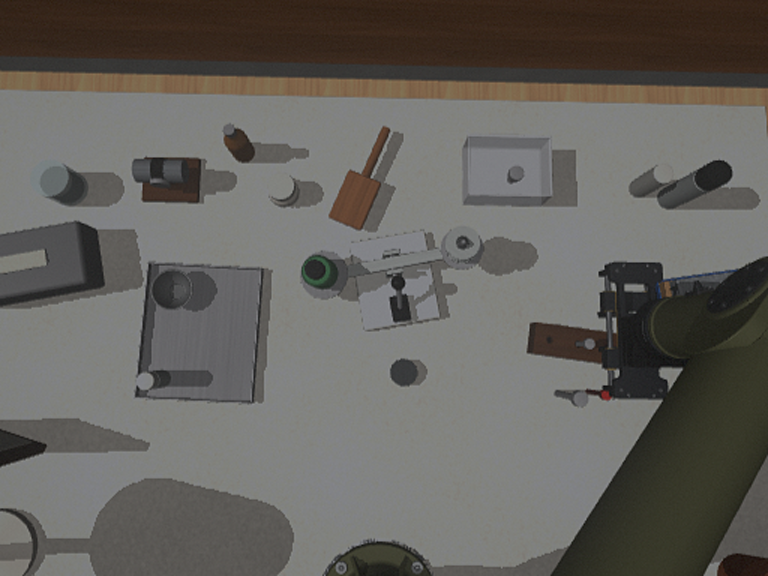

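{"op": "servo_tool", "data": {"commands": [0,0,0,0,0,5]}}

```text
time_s: 29.95
tool_pos: [0.501, -0.3517, 0.2076]
tool_rot: [179.9, -0.1, 85.0]
force: [-0.0, -0.8, 0.4]
grip_width: 0.0453
```

Run:
```python
from h import *
o=monitor.get_obs(); print(o["tool_pos"],o["tool_rot"],o["qpos"])
im,d,T,P=wshot(); save('w16.png',im)
```

```text
[ 0.50095528 -0.35166055  0.20755506] [ 1.79943510e+02 -5.24821576e-02  8.50490310e+01] [ -2.78343145  17.12491454  43.38191778  91.48294911 -12.09911915
  76.17886356  37.28057934]
```

View pics/w16.png

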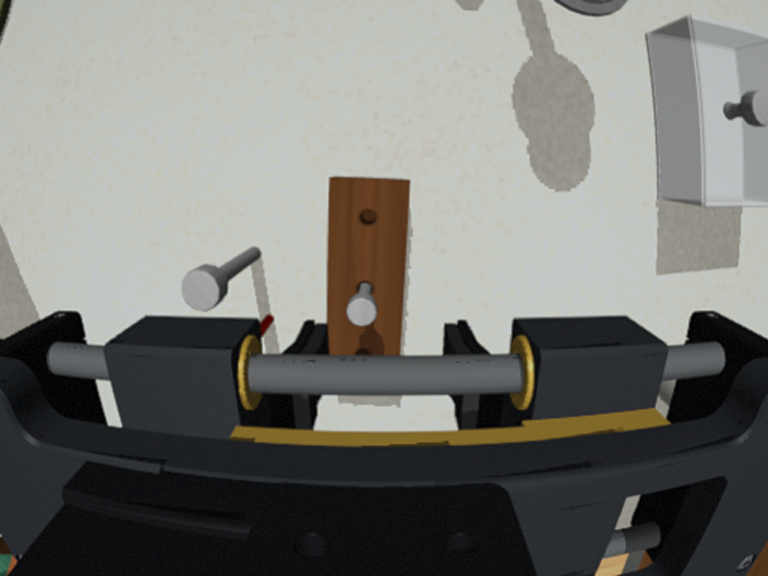

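```bash
cat > m.py <<'E'
from h import *
def meas(P,im,show=None):
    Q=sel(P,(.483,-.371),.025,.083,.105); print("head",len(Q)and circ(Q))
    if len(Q): print(" headtop",circ(Q[Q[:,2]>np.median(Q[:,2])-.003]))
    m=(np.abs(P[...,2]-.0415)<.004)&(P[...,1]>-.47)&(P[...,1]<-.26)&(P[...,0]>.43)&(P[...,0]<.54)
    m&=(im[...,0].astype(int)>im[...,2]+12)
    n,lab,st,ce=cv2.connectedComponentsWithStats(m.astype(np.uint8)); k=1+np.argmax(st[1:,4])
    Q=P[lab==k]; r=cv2.minAreaRect(Q[:,:2].astype(np.float32)); print("block",r,np.median(Q[:,2]),"edges",Q[:,:2].min(0),Q[:,:2].max(0))
    return Q
E
python3 - <<'E'
from m import *
im,d,T,P=wshot(); np.savez('/tmp/w16.npz',im=im,d=d,T=T); meas(P,im)
g=im.sum(2).astype(float)
# hole0 : dark pixels around (245,144)
y0,x0=132,230; c=g[y0:156,x0:262]; print(np.round(c[::2,::2]/3).astype(int))
dt=np.load('/tmp/top1.npz'); Pt=cloud("top",dt['d']); print("top");meas(Pt,dt['im'])
ds=np.load('/tmp/side1.npz'); Pt=cloud("side",ds['d']); print("side");meas(Pt,ds['im'])
save('w16c.png',im,(200,100,110,160),5)
E
```

```text
head [ 4.845e-01 -3.730e-01  1.010e-02  9.620e-02  3.520e+02]
 headtop [ 4.843e-01 -3.734e-01  9.700e-03  9.630e-02  3.070e+02]
block ((0.48650887608528137, -0.35838812589645386), (0.1405649334192276, 0.05950965732336044), 82.5011215209961) 0.041497095950802254 edges [ 0.45096733 -0.42949974] [ 0.52439707 -0.28560654]
[[61 58 59 67 65 66 66 67 68 63 61 63 68 64 64 62]
 [61 57 58 65 65 65 66 68 68 65 61 62 66 64 62 62]
 [62 57 60 67 63 64 65 69 69 65 61 63 66 64 61 61]
 [61 57 58 66 64 65 66 64 67 64 61 63 66 64 63 61]
 [59 56 59 65 64 60 39 41 41 48 59 62 66 62 61 60]
 [61 57 60 67 64 37 42 41 40 42 52 63 66 64 62 61]
 [62 57 61 66 57 25 41 42 41 44 47 62 65 64 63 61]
 [62 55 59 67 57 28 26 38 41 39 41 62 65 63 62 62]
 [62 57 60 65 63 48 25 21 21 30 53 63 67 64 62 59]
 [61 58 61 65 65 63 56 50 55 62 61 64 67 63 62 60]
 [60 57 60 65 65 67 66 69 69 62 61 63 66 65 62 61]
 [60 56 62 65 68 65 64 69 67 63 60 64 64 64 62 59]]
top
head [ 4.822e-01 -3.720e-01  1.000e-02  9.380e-02  5.000e+01]
 headtop [ 4.822e-01 -3.720e-01  1.000e-02  9.400e-02  4.200e+01]
block ((0.48309701681137085, -0.37285569310188293), (0.17008273303508759, 0.05889104679226875), 82.55561065673828) 0.03950872995365105 edges [ 0.44642912 -0.45978532] [ 0.52158424 -0.28565756]
side
head [ 4.868e-01 -3.743e-01  1.010e-02  9.480e-02  9.100e+01]
 headtop [ 4.868e-01 -3.743e-01  1.010e-02  9.550e-02  6.700e+01]
block ((0.4874589741230011, -0.3738124370574951), (0.1723407357931137, 0.0614129900932312), 82.52119445800781) 0.041064738496172454 edges [ 0.44691589 -0.46292947] [ 0.52743062 -0.28486944]
```

View pics/w16c.png

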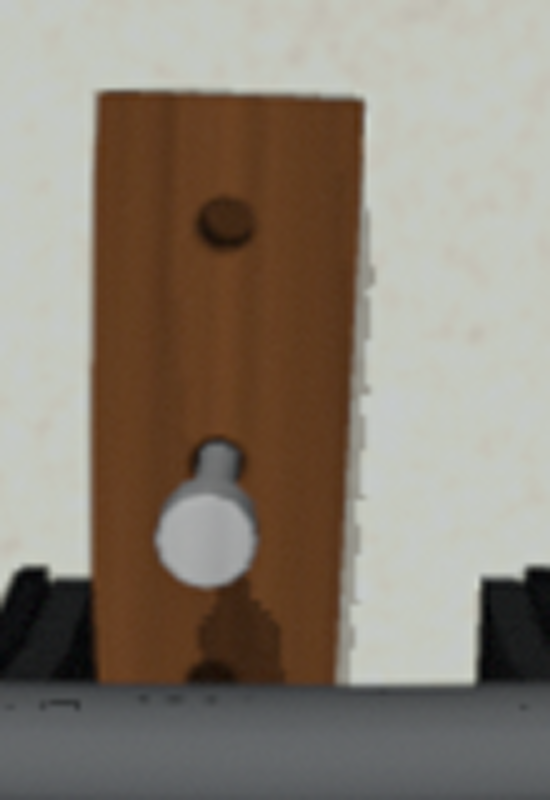

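```bash
cat >> h.py <<'E'
def wray(px,z,T):
    i=camera_info("wrist");K=np.array(i["camera_matrix"]);M=T@np.array(i["T_tool_cam"])
    a=(px[0]-K[0,2])/K[0,0];b=(px[1]-K[1,2])/K[1,1];th=np.hypot(a,b); v=np.array([a/th*np.sin(th),b/th*np.sin(th),np.cos(th)])
    w=M[:3,:3]@v; o=M[:3,3]; return o+w*(z-o[2])/w[2]
E
python3 - <<'E'
from h import *
f=np.load('/tmp/w16.npz'); im,T=f['im'],f['T']
for z in(.04,.0415): print(wray((245.2,144.4),z,T))
g=im.sum(2)/3.; m=(g<50); y,x=np.nonzero(m[136:156,236:256]); 
px=(x.mean()+236,y.mean()+136); h0=wray(px,.0405,T); print(px,h0)
pt=proj("top",[[.4853,-.3721,.04],[.4931,-.3129,.04]]); print(pt)
# top hole0 centroid
it=np.load('/tmp/top1.npz')['im'].sum(2)/3.; c=it[220:233,358:374]; print(np.round(c).astype(int))
v=h0[:2]-np.array([.4845,-.373]); print(v,np.hypot(*v),np.degrees(np.arctan2(v[1],v[0])))
E
```

```text
[ 0.49234474 -0.31805565  0.04      ]
[ 0.49241735 -0.3178988   0.0415    ]
(np.float64(244.6153846153846), np.float64(144.47115384615384)) [ 0.49171134 -0.31802144  0.0405    ]
[[384.96740434 228.04271669]
 [364.25765773 225.07443733]]
[[51 49 51 51 52 52 53 47 50 50 51 49 49 51 50 49]
 [52 52 53 52 53 52 48 54 53 54 54 49 51 53 49 49]
 [50 50 50 50 52 52 53 52 52 52 54 50 54 51 52 52]
 [51 52 52 51 50 50 52 51 49 50 49 51 51 52 52 52]
 [53 53 52 50 52 49 49 48 42 50 51 53 50 50 53 52]
 [54 54 54 55 54 53 47 35 37 41 50 53 47 52 51 50]
 [53 53 52 55 54 54 44 40 37 42 46 53 52 52 51 50]
 [52 53 56 54 55 53 46 40 38 43 42 54 51 56 52 53]
 [54 48 52 53 52 53 51 42 39 46 49 52 53 52 51 52]
 [52 50 51 52 51 51 51 53 52 51 54 52 52 52 52 50]
 [49 51 49 50 52 50 51 54 52 51 51 52 52 52 50 51]
 [50 48 51 48 48 48 51 48 50 48 48 51 48 50 50 50]
 [52 51 52 52 50 51 51 50 50 50 49 50 48 49 47 51]]
[0.00721134 0.05497856] 0.05544948610250506 82.52737550956822
```

{"op": "servo_tool", "data": {"commands": [0,0,0,0,0,8.5,0,0,0,0,0,8.5,0,0,0,0,0,8.5,0,0,0,0,0,8.5,0,0,0,0,0,8.5,0,0,0,0,0,8.5,0,0,0,0,0,8.5,0,0,0,0,0,8.5,0,0,0,0,0,8.5,0,0,0,0,0,8]}}

```text
time_s: 31.05
tool_pos: [0.5006, -0.3522, 0.2076]
tool_rot: [-180.0, -0.0, 0.4]
force: [0.7, -0.4, -0.0]
grip_width: 0.0449
```

{"op": "servo_tool", "data": {"commands": [0,0,0,0,0,8,0,0,0,0,0,0,0,0,0,0,0,0,0,0,0,0,0,0]}}

```text
time_s: 31.45
tool_pos: [0.5, -0.353, 0.2076]
tool_rot: [-180.0, -0.0, -7.3]
force: [0.1, -0.6, -0.0]
grip_width: 0.045
```

Run:
```python
from m import *
o=monitor.get_obs(); print(o["tool_pos"],o["tool_rot"],o["qpos"])
im,d,T,P=wshot(); save('w17.png',im); meas(P,im)
```

```text
[ 0.50001131 -0.35298637  0.20755863] [-1.79976620e+02 -1.74302008e-02 -7.30664737e+00] [-14.33457797  21.98876734  60.16088529  91.79751627 -19.45554552
  77.56932083 -49.03431529]
head [ 4.848e-01 -3.731e-01  1.020e-02  9.620e-02  3.580e+02]
 headtop [ 4.849e-01 -3.731e-01  1.030e-02  9.630e-02  3.130e+02]
block ((0.4850848317146301, -0.3734672963619232), (0.17024394869804382, 0.06073864921927452), 82.73057556152344) 0.04142799619973436 edges [ 0.44543911 -0.4608406 ] [ 0.52549119 -0.28555483]
```

View pics/w17.png

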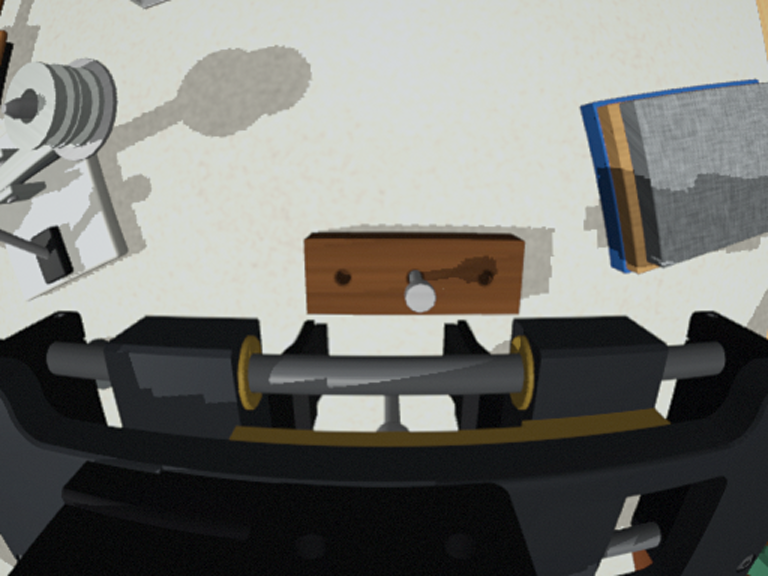

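{"op": "servo_tool", "data": {"commands": [-6,11,20,0,0,0,-6.3,11,30,0,0,0,0,0,30,0,0,0,0,0,0,0,0,0,0,0,0,0,0,0]}}

```text
time_s: 32.0
tool_pos: [0.4848, -0.3735, 0.1279]
tool_rot: [-180.0, 0.0, -7.5]
force: [0.3, -0.3, 0.8]
grip_width: 0.045
```

Run:
```python
from m import *
o=monitor.get_obs(); print(o["tool_pos"],o["tool_rot"])
im,d,T,P=wshot(); save('w18.png',im); meas(P,im)
```

```text
[ 0.48481391 -0.37354228  0.12791474] [-1.79987165e+02  1.58893278e-02 -7.46657510e+00]
head [ 4.848e-01 -3.733e-01  1.020e-02  9.610e-02  6.780e+02]
 headtop [ 4.848e-01 -3.734e-01  1.010e-02  9.620e-02  5.910e+02]
block ((0.4845082759857178, -0.37347227334976196), (0.17028729617595673, 0.061228640377521515), 82.5769271850586) 0.04143109739822709 edges [ 0.44446112 -0.46115926] [ 0.52531384 -0.28698973]
```

View pics/w18.png

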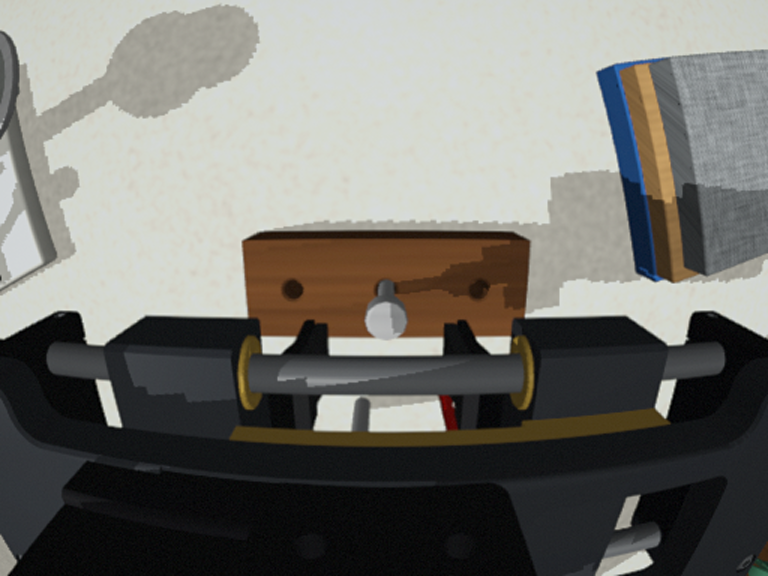

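{"op": "servo_tool", "data": {"commands": [0,0,25,0,0,0,0,0,25,0,0,0,0,0,20,0,0,0,0,0,10,0,0,0,0,0,4,0,0,0,0,0,0,0,0,0,0,0,0,0,0,0]}}

```text
time_s: 32.75
tool_pos: [0.4854, -0.3743, 0.0449]
tool_rot: [180.0, -0.1, -7.5]
force: [-0.4, -0.2, -0.6]
grip_width: 0.0449
```

{"op": "servo_tool", "data": {"commands": [0,0,0,0,0,0,0,0,0,0,0,0,0,0,0,0,0,0,0,0,0,0,0,0,0,0,0,0,0,0,0,0,0,0,0,0,0,0,0,0,0,0], "jaw": 0, "newtons": 30}}

```text
time_s: 33.45
tool_pos: [0.4848, -0.3737, 0.0437]
tool_rot: [-180.0, -0.0, -7.5]
force: [0.0, 0.5, 1.2]
grip_width: 0.0186
```

{"op": "servo_tool", "data": {"commands": [0,0,0,0,0,0,0,0,0,0,0,0]}}

```text
time_s: 33.65
tool_pos: [0.4847, -0.3737, 0.0436]
tool_rot: [180.0, -0.0, -7.5]
force: [-0.6, -0.4, 1.6]
grip_width: 0.0189
```

Run:
```python
from m import *
im,d=read_camera("side"); save('s19.png',im,(200,230,170,140),4)
```

```text
(no output)
```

View pics/s19.png

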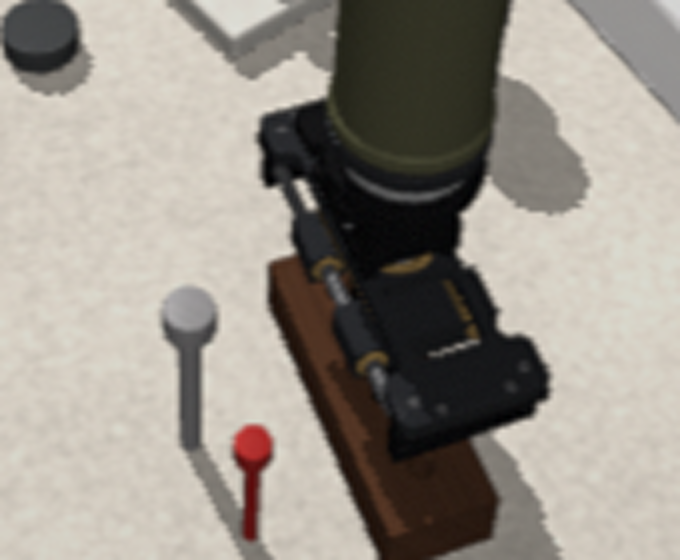

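{"op": "servo_tool", "data": {"commands": [0,0,0,0,0,0,0,0,0,0,0,0,0,0,0,0,0,0,0,0,-12,0,0,0,0,0,-13,0,0,0,0,0,0,0,0,0], "jaw": 38}}

```text
time_s: 34.3
tool_pos: [0.4859, -0.375, 0.0713]
tool_rot: [179.9, -0.2, -7.5]
force: [0.0, -0.1, -0.7]
grip_width: 0.0382
```

{"op": "servo_tool", "data": {"commands": [0,0,0,0,0,0,0,0,0,0,0,0,0,0,0,0,0,0,0,0,0,0,0,0,0,0,0,0,0,0,0,0,0,0,0,0,0,0,0,0,0,0], "jaw": 8, "newtons": 35}}

```text
time_s: 35.0
tool_pos: [0.4845, -0.3737, 0.0684]
tool_rot: [-180.0, 0.0, -7.5]
force: [-0.4, -0.8, -0.7]
grip_width: 0.0187
```

{"op": "servo_tool", "data": {"commands": [0,0,-10,0,0,0,0,0,-10,0,0,0,0,0,-10,0,0,0,0,0,-10,0,0,0,0,0,-7,0,0,0,0,0,0,0,0,0,0,0,0,0,0,0]}}

```text
time_s: 35.7
tool_pos: [0.4847, -0.3735, 0.1156]
tool_rot: [-180.0, -0.0, -7.5]
force: [0.2, 0.3, -0.1]
grip_width: 0.0186
```

Run:
```python
from m import *
o=monitor.get_obs(); print(o["tool_pos"],o["tool_rot"],o["grip_width"],o["force"])
im,d,T,P=wshot(); save('w20.png',im)
im,d=read_camera("side"); save('s20.png',im,(200,230,170,140),4)
```

```text
[ 0.48471817 -0.37350188  0.11561108] [-1.79984224e+02 -1.55113210e-02 -7.51144321e+00] 0.01858102811815431 [ 0.15944502  0.31930509 -0.08421865]
```

View pics/w20.png

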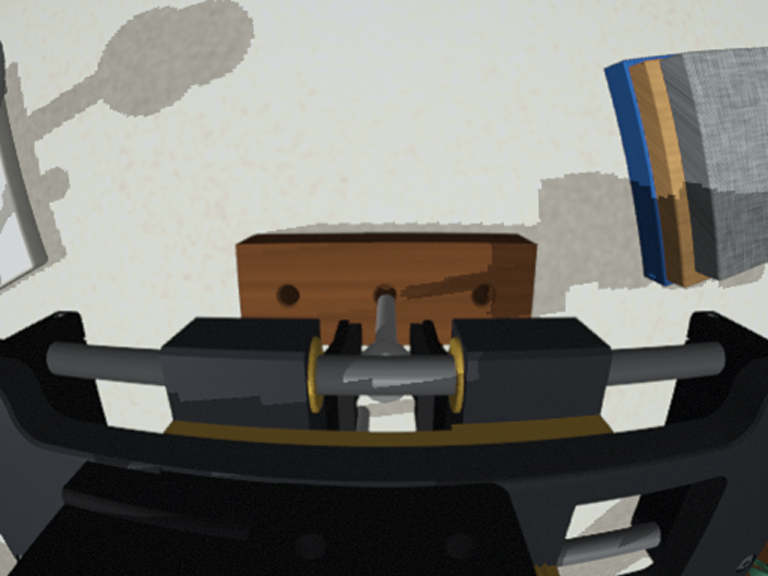

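View pics/s20.png

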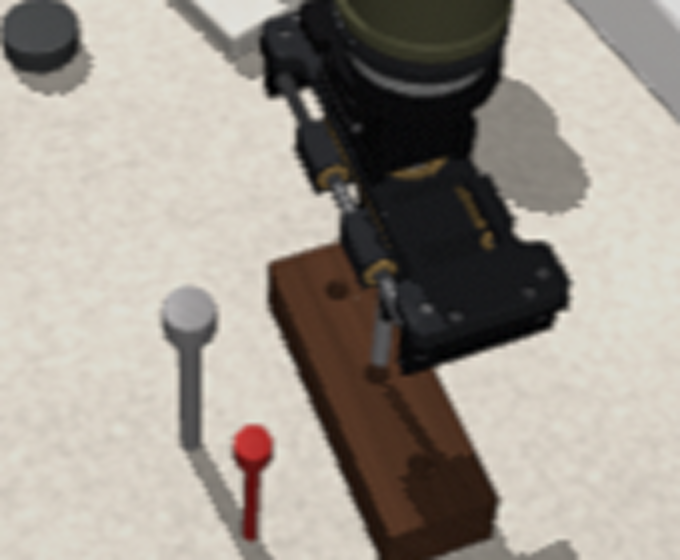

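{"op": "servo_tool", "data": {"commands": [0,-10,0,0,0,0,0,-15,0,0,0,0,0,-15,0,0,0,0,0,-10,0,0,0,0,0,-5,0,0,0,0,0,0,0,0,0,0,0,0,0,0,0,0,0,0,0,0,0,0]}}

```text
time_s: 36.6
tool_pos: [0.4915, -0.32, 0.1157]
tool_rot: [180.0, -0.0, -7.6]
force: [0.9, 0.2, -0.8]
grip_width: 0.0181
```

Run:
```python
from m import *
o=monitor.get_obs(); print(o["tool_pos"],o["tool_rot"],o["grip_width"],o["force"])
im,d,T,P=wshot(); save('w21.png',im,(150,110,212,130),3.5); meas(P,im)
Q=sel(P,(.492,-.318),.02,.052,.1); print(len(Q),Q.min(0) if len(Q) else 0,Q.max(0) if len(Q) else 0)
im,d=read_camera("side"); save('s21.png',im,(240,250,100,90),7)
im,d=read_camera("top"); P=cloud("top",d)
for nm,c,r in [("flaccap",(.61,.11),.012),("spooltop",(.67,-.147),.01)]:
    Q=sel(P,c,r,.04,.2); print(nm,np.median(Q,axis=0),len(Q))
```

```text
[ 0.49150028 -0.31997443  0.11566523] [ 1.79968130e+02 -8.03212711e-03 -7.58554087e+00] 0.018137780813130857 [ 0.87524612  0.18210849 -0.76044129]
head 0
block ((0.48458725214004517, -0.373604953289032), (0.17049284279346466, 0.06101463362574577), 82.62518310546875) 0.04148017934690107 edges [ 0.44495907 -0.46184233] [ 0.52555651 -0.28637272]
245 [ 0.49101469 -0.32406704  0.0550198 ] [ 0.49674252 -0.31512005  0.09992976]
flaccap [0.60996173 0.11023007 0.13664813] 70
spooltop [ 0.66910686 -0.14739706  0.13959336] 48
```

View pics/w21.png

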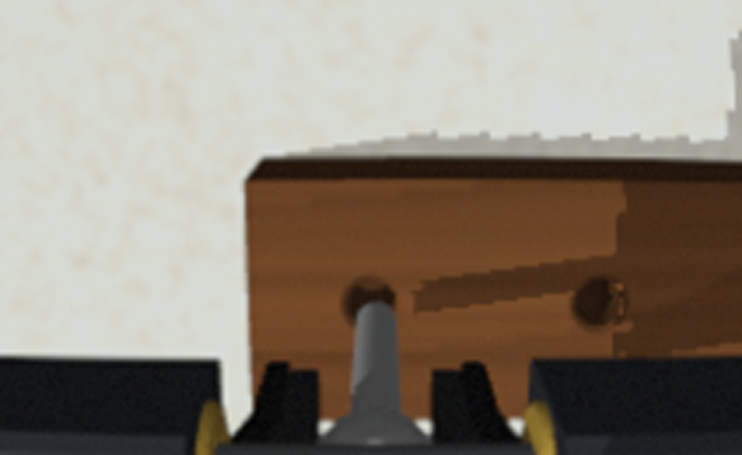

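View pics/s21.png

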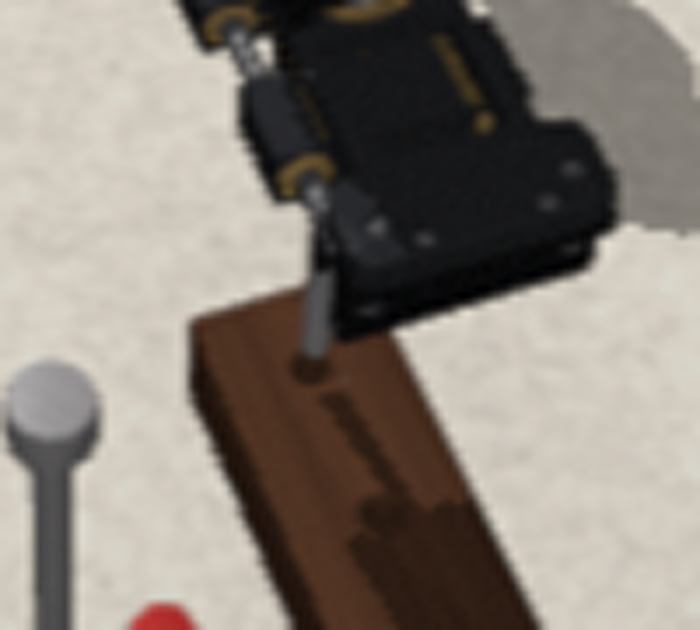

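{"op": "servo_tool", "data": {"commands": [0,-1,0,0,0,0,0,0,0,0,0,0,0,0,0,0,0,0]}}

```text
time_s: 37.05
tool_pos: [0.492, -0.3182, 0.1156]
tool_rot: [-180.0, -0.0, -7.5]
force: [0.4, -0.5, 0.8]
grip_width: 0.0182
```

Run:
```python
from m import *
o=monitor.get_obs(); print(o["tool_pos"],o["tool_rot"],o["grip_width"],o["force"])
im,d,T,P=wshot()
for z in (.054,.062,.070,.078):
    Q=sel(P,(.492,-.319),.02,z,z+.008); 
    if len(Q): print(z,len(Q),Q.min(0).round(4),Q.max(0).round(4),(Q@T[:3,:2]).min(0)-T[:3,3]@T[:3,:2],(Q@T[:3,:2]).max(0)-T[:3,3]@T[:3,:2])
g=im.sum(2)/3; 
m=(np.abs(g)<45)
c=g[188:204,244:268]; print(np.round(c).astype(int))
print(T[:3,3]+[0,0,0], wray((255.9,195.5),.0405,T))
```

```text
[ 0.49198757 -0.31816717  0.11555039] [-1.79996543e+02 -6.61126129e-03 -7.52231141e+00] 0.018175111456863024 [ 0.44184322 -0.47005044  0.77806843]
0.054 28 [ 0.4936 -0.3221  0.0551] [ 0.497  -0.3144  0.0619] [ 0.00211793 -0.00415376] [0.00511041 0.00368879]
0.062 38 [ 0.4929 -0.322   0.0622] [ 0.4969 -0.3134  0.0698] [ 0.00031165 -0.0048455 ] [0.00496828 0.00355793]
0.07 38 [ 0.4915 -0.3222  0.0701] [ 0.4968 -0.3136  0.0779] [ 5.61568604e-05 -4.68820666e-03] [0.00476236 0.004098  ]
0.078 45 [ 0.492  -0.3222  0.078 ] [ 0.497  -0.3139  0.0858] [ 0.00051961 -0.00455749] [0.00497076 0.0039724 ]
[[ 72  71  69  72  71  73  71  71  72  72  71  71  71  69  67  70  71  71
   71  71  69  70  73  69]
 [ 70  69  70  69  70  68  70  70  70  69  65  57  55  55  57  58  62  63
   65  69  70  69  70  71]
 [ 69  70  68  69  69  67  70  69  62  55  52  49  49  49  50  50  52  57
   63  67  68  68  70  70]
 [ 70  71  71  70  70  71  69  64  55  45  43  49  50  51  51  52  51  54
   55  66  67  70  71  68]
 [ 71  71  71  72  72  72  67  55  47  36  29  33  45  50  52  52  44  32
   31  48  64  71  71  7
[... 490 characters left out ...]
  40  64  74  62]
 [ 79  79  78  79  77  68  53  41  53  89  98  88  80  71  69  67  66  60
   39  33  44  63  73  75]
 [ 76  77  77  77  77  67  51  46  80 101  97  88  78  70  69  69  69  68
   57  45  49  67  74  77]
 [ 76  75  77  77  76  75  57  54  98 105  97  88  78  70  68  68  68  69
   63  51  58  69  73  75]
 [ 76  77  76  74  76  76  65  69 101 106  96  86  77  69  68  69  68  70
   68  63  65  71  73  76]
 [ 77  77  75  77  76  76  75  80 103 105  96  86  77  70  68  68  67  68
   69  70  70  73  75  75]
 [ 76  76  77  76  77  76  77  92 107 105  94  85  76  69  69  67  68  68
   69  72  73  75  74  74]]
[ 0.49198757 -0.31816717  0.11555039] [ 0.49291717 -0.31713984  0.0405    ]
```

{"op": "servo_tool", "data": {"commands": [0,0,8,0,0,0,0,0,7,0,0,0,0,0,5,0,0,0,0,0,0,0,0,0,0,0,0,0,0,0]}}

```text
time_s: 37.6
tool_pos: [0.4918, -0.3182, 0.0953]
tool_rot: [-180.0, 0.0, -7.5]
force: [0.1, -0.1, 0.0]
grip_width: 0.0181
```

{"op": "servo_tool", "data": {"commands": [0,0,8,0,0,0,0,0,8,0,0,0,0,0,6,0,0,0,0,0,3,0,0,0,0,0,0,0,0,0,0,0,0,0,0,0]}}

```text
time_s: 38.2
tool_pos: [0.492, -0.3183, 0.0706]
tool_rot: [180.0, -0.0, -7.5]
force: [-0.1, 0.7, -0.2]
grip_width: 0.0186
```

{"op": "servo_tool", "data": {"commands": [0,0,2,0,0,0,0,0,1.5,0,0,0,0,0,0,0,0,0]}}

```text
time_s: 38.5
tool_pos: [0.4929, -0.3186, 0.068]
tool_rot: [180.0, -0.1, -7.5]
force: [0.2, 0.5, 2.8]
grip_width: 0.0186
```

{"op": "servo_tool", "data": {"commands": [0,0,0,0,0,0,0,0,0,0,0,0,0,0,0,0,0,0,0,0,0,0,0,0,0,0,0,0,0,0], "jaw": 45}}

```text
time_s: 39.0
tool_pos: [0.4918, -0.318, 0.0668]
tool_rot: [-180.0, 0.0, -7.5]
force: [0.2, -0.4, 0.2]
grip_width: 0.0436
```

{"op": "servo_tool", "data": {"commands": [0,0,-15,0,0,0,0,0,-30,0,0,0,0,0,-40,0,0,0,0,0,-45,0,0,0,0,0,-20,0,0,0,0,0,0,0,0,0,0,0,0,0,0,0]}}

```text
time_s: 39.7
tool_pos: [0.492, -0.3181, 0.2175]
tool_rot: [-180.0, -0.1, -7.5]
force: [-0.0, -0.4, -0.9]
grip_width: 0.0453
```

Run:
```python
from m import *
o=monitor.get_obs(); print(o["tool_pos"],o["tool_rot"],o["grip_width"],o["force"],o["qpos"])
im,d,T,P=wshot(); save('w22.png',im)
Q=sel(P,(.492,-.318),.025,.075,.12); print(circ(Q))
im,d=read_camera("side"); save('s22.png',im)
im,d=read_camera("top"); P=cloud("top",d)
for nm,c,r in [("flaccap",(.61,.11),.012),("spooltop",(.67,-.147),.01)]:
    Q=sel(P,c,r,.04,.2); print(nm,np.median(Q,axis=0),len(Q))
```

```text
[ 0.4919804  -0.3181294   0.21753953] [-1.79975231e+02 -5.79417918e-02 -7.52217959e+00] 0.04525781670778177 [-0.04072663 -0.40965235 -0.86034625] [-21.13926862  17.51544708  62.48833745  94.82206027 -15.93126709
  77.33550329 -53.73128719]
[ 4.929e-01 -3.182e-01  1.000e-02  9.610e-02  3.300e+02]
flaccap [0.60965222 0.10905946 0.13677732] 67
spooltop [ 0.66921148 -0.1474655   0.13934327] 51
```

View pics/w22.png

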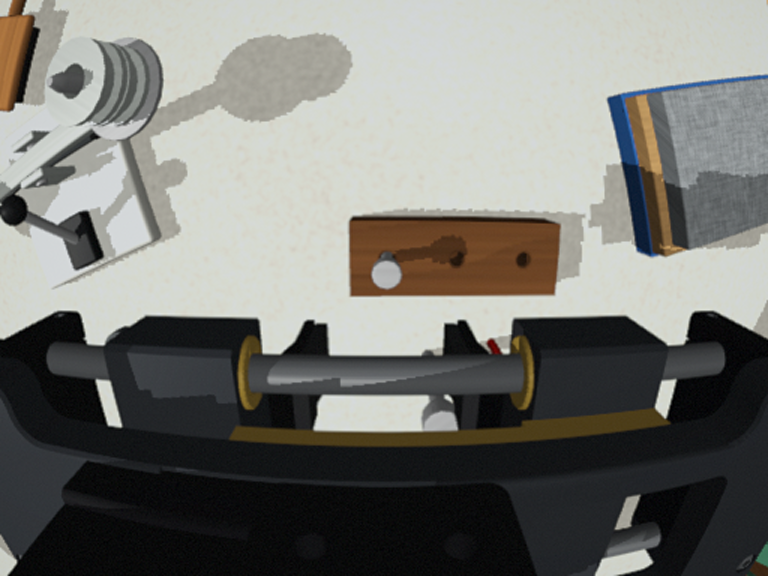

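View pics/s22.png

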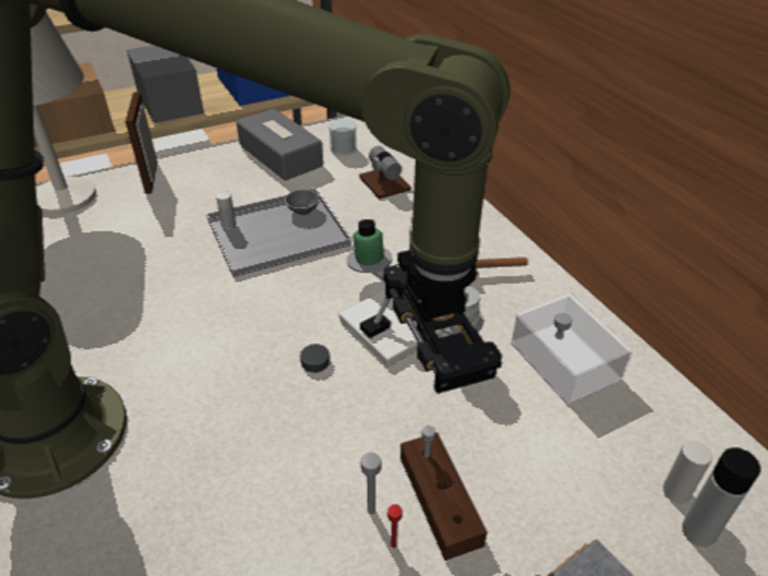

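{"op": "servo_tool", "data": {"commands": [6,-20,0,0,0,0,12,-42,0,0,0,0,12,-42,0,0,0,0,12,-42,0,0,0,0,12,-42,0,0,0,0,12,-42,0,0,0,0,12,-42,0,0,0,0,6,-26,0,0,0,0,3,-13,0,0,0,0,0,0,0,0,0,-6], "jaw": 0}}

```text
time_s: 40.85
tool_pos: [0.6189, -0.0189, 0.2155]
tool_rot: [179.9, 0.1, -1.2]
force: [0.4, -0.1, -0.4]
grip_width: 0.0002
```

{"op": "servo_tool", "data": {"commands": [0,0,0,0,0,-6,0,0,0,0,0,-6,0,0,0,0,0,0,0,0,0,0,0,0]}}

```text
time_s: 41.25
tool_pos: [0.6184, -0.0225, 0.2167]
tool_rot: [180.0, 0.0, 10.2]
force: [0.1, 0.3, -0.8]
grip_width: 0.0003
```

Run:
```python
from m import *
o=monitor.get_obs(); print(o["tool_pos"],o["tool_rot"],o["grip_width"],o["force"],o["qpos"])
im,d,T,P=wshot(); save('w23.png',im)
im,d=read_camera("side"); save('s23.png',im,(200,110,170,130),4)
im,d=read_camera("top"); P=cloud("top",d)
Q=sel(P,(.588,-.026),.03,.09,.13); print(len(Q) and circ(Q))
```

```text
[ 0.6184438  -0.02252597  0.21670555] [1.79990023e+02 4.40367182e-02 1.02294762e+01] 0.00026558029459677245 [ 0.06076403  0.26547207 -0.76882677] [-41.97934288  20.14314886  52.72129427  89.90204308 -16.2380414
  78.09164771 -67.33492129]
0
```

View pics/s23.png

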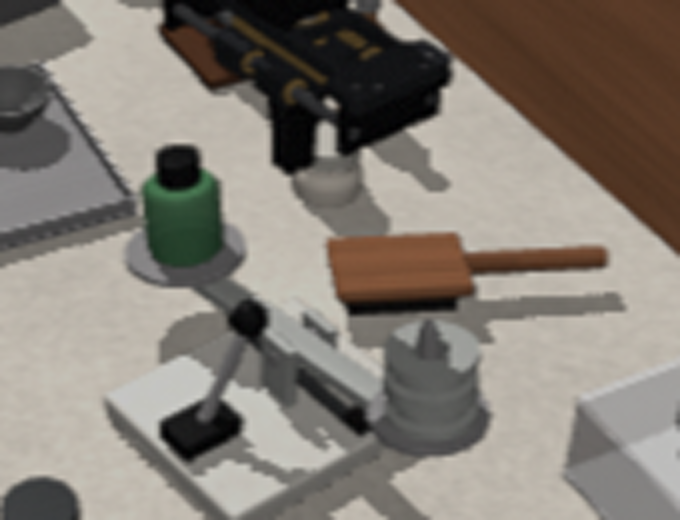

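{"op": "servo_tool", "data": {"commands": [3,-2,30,0,0,0,0,0,35,0,0,0,0,0,30,0,0,0,0,0,18,0,0,0,0,0,8,0,0,0,0,0,0,0,0,0,0,0,0,0,0,0]}}

```text
time_s: 42.1
tool_pos: [0.6223, -0.0189, 0.0971]
tool_rot: [180.0, -0.1, 10.5]
force: [0.7, -0.7, 0.3]
grip_width: 0.0005
```

Run:
```python
from m import *
o=monitor.get_obs(); print(o["tool_pos"],o["tool_rot"],o["grip_width"],o["force"])
im,d=read_camera("side"); save('s24.png',im,(200,110,170,130),4)
```

```text
[ 0.62229159 -0.01892576  0.09712531] [ 1.79977468e+02 -8.96574352e-02  1.04531817e+01] 0.0005173538793335444 [ 0.72174041 -0.6877334   0.29246291]
```

View pics/s24.png

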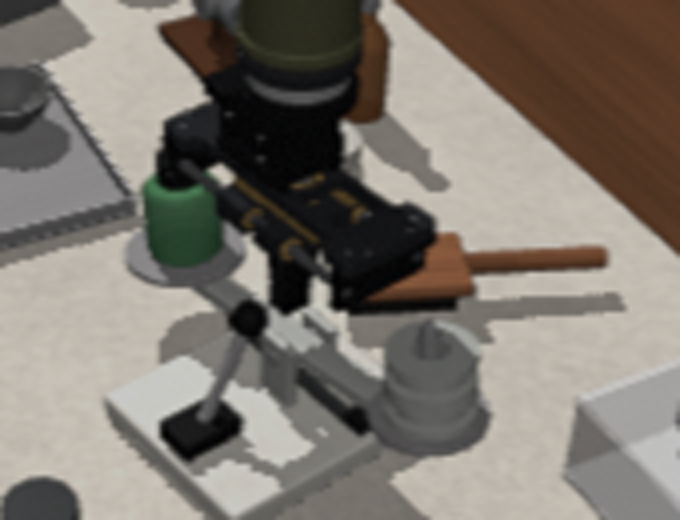

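{"op": "servo_tool", "data": {"commands": [-8,0,0,0,0,0,-6,0,0,0,0,0,-5,0,0,0,0,0,-5,0,0,0,0,0,-5,0,0,0,0,0,-5,0,0,0,0,0,-5,0,0,0,0,0,-5,0,0,0,0,0,-5,0,0,0,0,0,-5,0,0,0,0,0]}}

```text
time_s: 43.15
tool_pos: [0.5677, -0.0285, 0.0959]
tool_rot: [-180.0, 0.0, 10.5]
force: [2.8, 0.1, 1.8]
grip_width: 0.0005
```

{"op": "servo_tool", "data": {"commands": [-5,0,0,0,0,0,-5,0,0,0,0,0,-5,0,0,0,0,0,-5,0,0,0,0,0,-5,0,0,0,0,0,-5,0,0,0,0,0,-3,0,0,0,0,0,0,0,0,0,0,0]}}

```text
time_s: 43.95
tool_pos: [0.5351, -0.0344, 0.0958]
tool_rot: [-180.0, 0.1, 10.5]
force: [1.2, 0.2, -0.8]
grip_width: 0.0004
```

Run:
```python
from m import *
o=monitor.get_obs(); print(o["tool_pos"],o["tool_rot"],o["grip_width"],o["force"])
im,d=read_camera("side"); save('s25.png',im,(200,110,170,130),4)
```

```text
[ 0.53505476 -0.03437776  0.09584388] [-1.79951309e+02  6.50213136e-02  1.04773826e+01] 0.00041492700739335177 [ 1.16039316  0.20251025 -0.81076352]
```

View pics/s25.png

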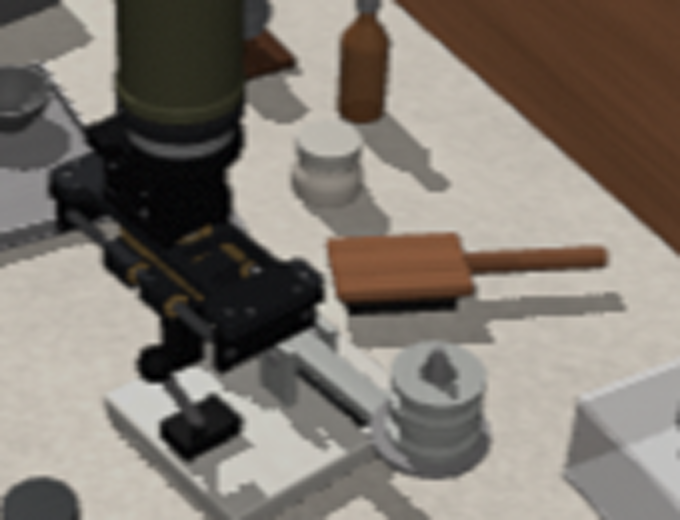

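Nearly there; pull until the stop is felt.

{"op": "servo_tool", "data": {"commands": [-2.5,0,0,0,0,0,0,0,0,0,0,0]}}

```text
time_s: 44.2
tool_pos: [0.5335, -0.0348, 0.0961]
tool_rot: [-180.0, -0.0, 10.5]
force: [2.5, -0.3, -1.8]
grip_width: 0.0006
```

{"op": "servo_tool", "data": {"commands": [-2.5,0,0,0,0,0,0,0,0,0,0,0]}}

```text
time_s: 44.4
tool_pos: [0.531, -0.0355, 0.0961]
tool_rot: [-180.0, -0.0, 10.5]
force: [2.8, 0.7, -2.2]
grip_width: 0.0007
```

{"op": "servo_tool", "data": {"commands": [-2.5,0,0,0,0,0,0,0,0,0,0,0]}}

```text
time_s: 44.6
tool_pos: [0.5299, -0.0358, 0.0964]
tool_rot: [180.0, -0.2, 10.5]
force: [6.3, 0.5, -3.9]
grip_width: 0.0007
```

{"op": "servo_tool", "data": {"commands": [6,0,0,0,0,0,10,0,0,0,0,0,0,0,-30,0,0,0,0,0,-45,0,0,0,0,0,-45,0,0,0,0,0,-10,0,0,0,0,0,0,0,0,0,0,0,0,0,0,0]}}

```text
time_s: 45.4
tool_pos: [0.5436, -0.0327, 0.2248]
tool_rot: [-180.0, 0.1, 10.5]
force: [0.4, 0.3, -0.8]
grip_width: 0.0003
```

Run:
```python
from m import *
o=monitor.get_obs(); print(o["tool_pos"],o["tool_rot"],o["grip_width"],o["force"],o["qpos"])
im,d=read_camera("side"); save('s26.png',im)
im,d,T,P=wshot(); save('w26.png',im)
Pt=P
for nm,c,r,z0,z1 in [("knob",(.513,-.043),.035,.09,.13),("cap",(.609,.11),.03,.13,.165),("spool",(.656,-.146),.05,.115,.135)]:
    Q=sel(P,c,r,z0,z1)
    if len(Q)>3: print(nm,circ(Q),Q.mean(0).round(4))
```

```text
[ 0.54357681 -0.03273112  0.22480297] [-1.79983222e+02  1.34165367e-01  1.04876367e+01] 0.0002994336852490906 [ 0.36808841  0.29822197 -0.81347793] [-50.63561904   7.40212499  56.10346718  99.58131965  -6.2933873
  76.48801957 -72.77643026]
knob [ 5.152e-01 -4.020e-02  1.110e-02  1.109e-01  2.230e+02] [ 0.5185 -0.0394  0.1082]
cap [6.086e-01 1.088e-01 2.760e-02 1.447e-01 2.304e+03] [0.6093 0.1028 0.144 ]
spool [ 6.591e-01 -1.459e-01  3.080e-02  1.255e-01  2.501e+03] [ 0.6577 -0.1436  0.1253]
```

View pics/s26.png

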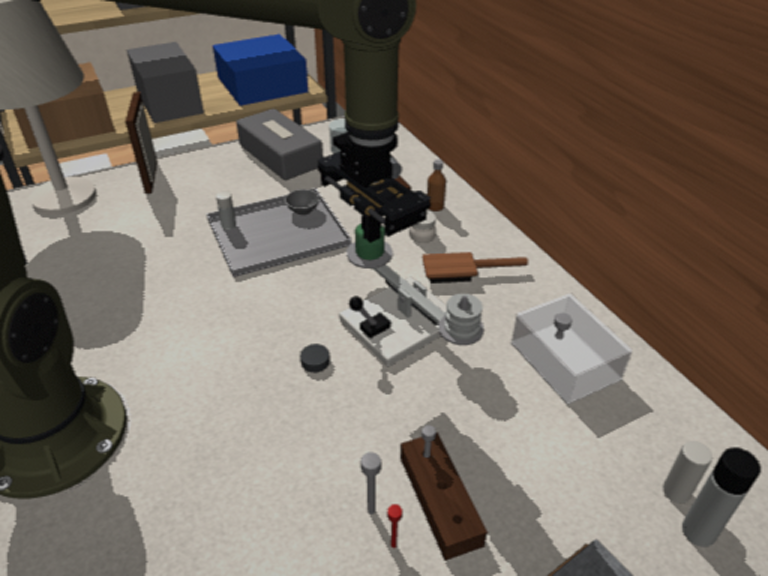

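View pics/w26.png

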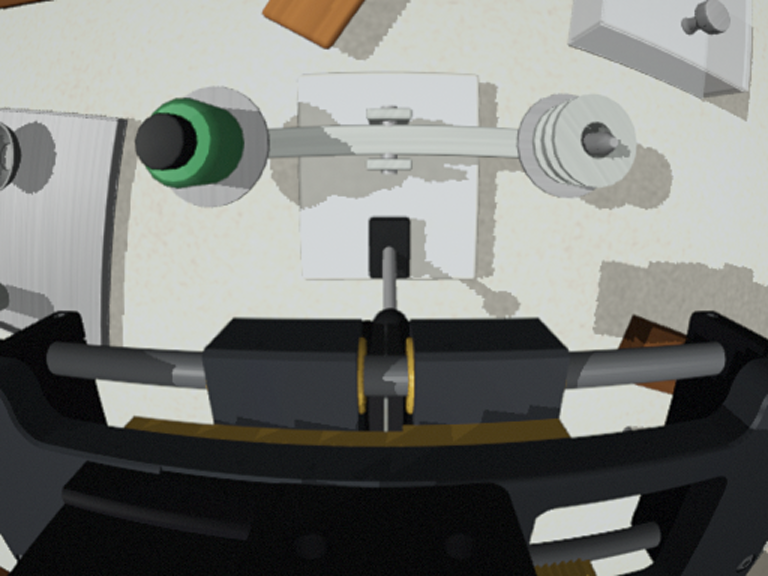

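{"op": "servo_tool", "data": {"commands": [0,0,0,0,0,-7.95,0,0,0,0,0,-7.95,0,0,0,0,0,-7.95,0,0,0,0,0,-7.95,0,0,0,0,0,-7.95,0,0,0,0,0,-7.95,0,0,0,0,0,-7.95,0,0,0,0,0,-7.95,0,0,0,0,0,-7.95,0,0,0,0,0,-7.95], "jaw": 87}}

```text
time_s: 46.5
tool_pos: [0.5433, -0.033, 0.2243]
tool_rot: [-179.8, 0.0, 90.3]
force: [-0.2, 0.0, 0.3]
grip_width: 0.0728
```

{"op": "servo_tool", "data": {"commands": [20,10,0,0,0,0,36,17,0,0,0,0,40,17,0,0,0,0,31,14,0,0,0,0,13,6,0,0,0,0,0,0,0,0,0,0,0,0,0,0,0,0,0,0,0,0,0,0]}}

```text
time_s: 47.3
tool_pos: [0.6081, 0.1043, 0.2262]
tool_rot: [-180.0, 0.0, 89.8]
force: [0.5, 0.0, 0.0]
grip_width: 0.0872
```

Run:
```python
from m import *
o=monitor.get_obs(); print(o["tool_pos"],o["tool_rot"],o["grip_width"],o["force"])
im,d,T,P=wshot(); save('w27.png',im)
for nm,c,r,z0,z1 in [("pan",(.608,.109),.06,.068,.082),("cap",(.608,.109),.03,.145,.165)]:
    Q=sel(P,c,r,z0,z1)
    if len(Q)>3: print(nm,circ(Q),Q.mean(0).round(4))
im,d=read_camera("top"); P=cloud("top",d)
for nm,c,r,z0,z1 in [("knob",(.513,-.043),.035,.09,.13),("spool",(.656,-.146),.05,.115,.135),("knobfree",(.588,-.027),.02,.09,.13),("pin",(.49,-.318),.02,.08,.11)]:
    Q=sel(P,c,r,z0,z1)
    if len(Q)>3: print(nm,circ(Q),Q.mean(0).round(4))
```

```text
[0.60805401 0.10430246 0.22616283] [-1.79988446e+02  3.28085617e-02  8.97564133e+01] 0.08716682965313623 [0.50317711 0.04225623 0.02816608]
pan [6.084e-01 1.090e-01 4.510e-02 7.740e-02 1.962e+03] [0.6079 0.1253 0.0774]
cap [6.090e-01 1.099e-01 1.700e-02 1.553e-01 1.317e+03] [0.609 0.111 0.155]
knob [ 5.065e-01 -4.170e-02  1.280e-02  1.124e-01  7.700e+01] [ 0.5063 -0.0415  0.1123]
spool [ 6.562e-01 -1.455e-01  3.010e-02  1.230e-01  3.510e+02] [ 0.6558 -0.1456  0.1232]
pin [ 4.897e-01 -3.172e-01  9.900e-03  9.380e-02  5.000e+01] [ 0.4899 -0.3164  0.0925]
```

View pics/w27.png

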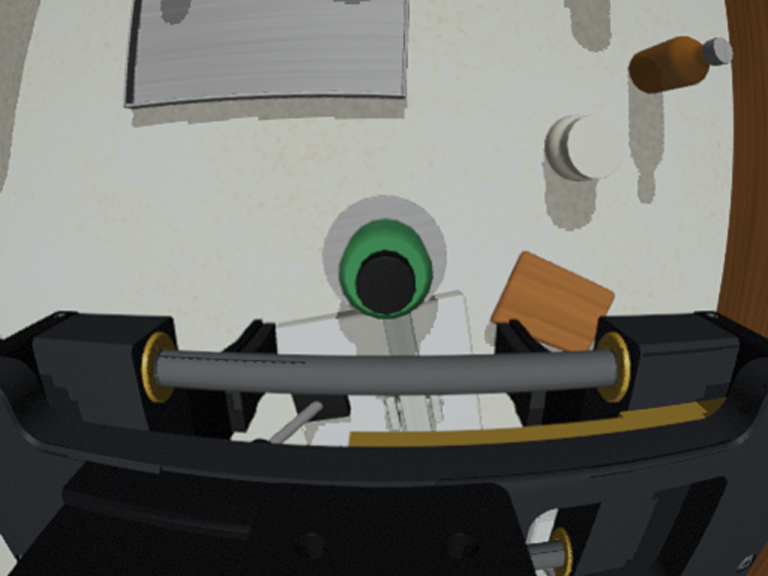

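{"op": "servo_tool", "data": {"commands": [5.5,1,25,0,0,0,0,0,35,0,0,0,0,0,35,0,0,0,0,0,22,0,0,0,0,0,10,0,0,0,0,0,4,0,0,0,0,0,0,0,0,0,0,0,0,0,0,0]}}

```text
time_s: 48.2
tool_pos: [0.6104, 0.1124, 0.0966]
tool_rot: [179.9, -0.0, 90.0]
force: [0.7, 0.4, 0.8]
grip_width: 0.0869
```

{"op": "servo_tool", "data": {"commands": [0,0,0,0,0,0,0,0,0,0,0,0,0,0,0,0,0,0,0,0,0,0,0,0,0,0,0,0,0,0,0,0,0,0,0,0,0,0,0,0,0,0], "jaw": 50, "newtons": 25}}

```text
time_s: 48.9
tool_pos: [0.609, 0.1126, 0.0951]
tool_rot: [-179.9, -0.0, 90.0]
force: [-1.2, 0.0, 2.5]
grip_width: 0.0572
```

{"op": "servo_tool", "data": {"commands": [0,0,-15,0,0,0,0,0,-30,0,0,0,0,0,-25,0,0,0,0,0,0,0,0,0,0,0,0,0,0,0]}}

```text
time_s: 49.4
tool_pos: [0.6096, 0.1125, 0.1653]
tool_rot: [179.9, -0.0, 90.0]
force: [-0.2, 0.4, -4.5]
grip_width: 0.057
```

{"op": "servo_tool", "data": {"commands": [20,-13,0,0,0,0,36,-24,0,0,0,0,38,-25,0,0,0,0,38,-25,0,0,0,0,36,-23,0,0,0,0,24,-16,0,0,0,0,13,-8,0,0,0,0,0,0,0,0,0,0,0,0,0,0,0,0]}}

```text
time_s: 50.3
tool_pos: [0.4764, 0.3155, 0.1645]
tool_rot: [180.0, 0.1, 89.9]
force: [-0.1, 0.1, -2.4]
grip_width: 0.0579
```

{"op": "servo_tool", "data": {"commands": [0,0,20,0,0,0,0,0,30,0,0,0,0,0,30,0,0,0,0,0,25,0,0,0,0,0,20,0,0,0,0,0,10,0,0,0,0,0,4,0,0,0,0,0,0,0,0,0,0,0,0,0,0,0]}}

```text
time_s: 51.2
tool_pos: [0.4766, 0.3177, 0.0272]
tool_rot: [179.9, -0.1, 89.9]
force: [0.6, -0.6, -2.3]
grip_width: 0.0573
```

{"op": "servo_tool", "data": {"commands": [0,0,2,0,0,0,0,0,1,0,0,0,0,0,0,0,0,0]}}

```text
time_s: 51.5
tool_pos: [0.4755, 0.3178, 0.0233]
tool_rot: [180.0, -0.0, 90.0]
force: [0.2, 0.2, -3.0]
grip_width: 0.0577
```

{"op": "servo_tool", "data": {"commands": [0,0,1,0,0,0,0,0,0,0,0,0,0,0,0,0,0,0]}}

```text
time_s: 51.8
tool_pos: [0.4756, 0.3177, 0.0223]
tool_rot: [180.0, -0.0, 90.0]
force: [0.1, 0.7, -2.0]
grip_width: 0.0574
```

{"op": "servo_tool", "data": {"commands": [0,0,1,0,0,0,0,0,0,0,0,0,0,0,0,0,0,0]}}

```text
time_s: 52.1
tool_pos: [0.4756, 0.3178, 0.0222]
tool_rot: [-180.0, -0.0, 90.0]
force: [-2.5, -1.6, 6.0]
grip_width: 0.0572
```

Contact. Release, rise, and check everything.

{"op": "servo_tool", "data": {"commands": [0,0,0,0,0,0,0,0,0,0,0,0,0,0,0,0,0,0,0,0,0,0,0,0,0,0,0,0,0,0,0,0,0,0,0,0], "jaw": 87}}

```text
time_s: 52.7
tool_pos: [0.4755, 0.3175, 0.021]
tool_rot: [180.0, 0.0, 90.0]
force: [-0.0, 0.9, 0.5]
grip_width: 0.0864
```

{"op": "servo_tool", "data": {"commands": [0,0,-15,0,0,0,0,0,-30,0,0,0,0,0,-45,0,0,0,0,0,-45,0,0,0,0,0,-45,0,0,0,0,0,-20,0,0,0,0,0,0,0,0,0,0,0,0,0,0,0]}}

```text
time_s: 53.5
tool_pos: [0.4755, 0.3175, 0.2218]
tool_rot: [180.0, -0.1, 90.0]
force: [-0.6, 0.6, -0.8]
grip_width: 0.0871
```

Run:
```python
from m import *
o=monitor.get_obs(); print(o["time_s"],o["tool_pos"],o["tool_rot"],o["grip_width"],o["force"])
im,d,T,P=wshot(); save('w28.png',im)
for nm,c,r,z0,z1 in [("cap",(.476,.316),.03,.07,.1),("deo",(.411,.417),.04,.07,.095),("bowl",(.579,.397),.06,.025,.04)]:
    Q=sel(P,c,r,z0,z1)
    if len(Q)>3: print(nm,circ(Q),Q.mean(0).round(4))
Q=P[(P[...,2]>.013)&(P[...,2]<.022)&(P[...,1]>.2)]; print("tray",cv2.minAreaRect(Q[(abs(Q[:,0]-.5)<.2)&(Q[:,1]<.5)][:,:2].astype(np.float32)))
im,d=read_camera("top"); P=cloud("top",d); save('t28.png',im)
for nm,c,r,z0,z1 in [("knob",(.513,-.043),.035,.09,.13),("spool",(.656,-.146),.05,.115,.135),("pan",(.606,.109),.06,.068,.084),("pin",(.49,-.318),.02,.08,.11),("tin",(.425,-.04),.05,.012,.026)]:
    Q=sel(P,c,r,z0,z1)
    if len(Q)>3: print(nm,circ(Q),Q.mean(0).round(4))
im,d=read_camera("side"); save('s28.png',im)
```

```text
53.5 [0.47551469 0.31747859 0.22184315] [ 1.79963846e+02 -6.71753239e-02  8.99673652e+01] 0.087067402097188 [-0.56275787  0.58017027 -0.77405441]
cap [4.763e-01 3.149e-01 1.700e-02 8.240e-02 8.200e+02] [0.4764 0.3161 0.082 ]
deo [4.114e-01 4.184e-01 1.680e-02 8.420e-02 8.060e+02] [0.4127 0.4179 0.0836]
bowl [5.793e-01 3.970e-01 4.000e-02 3.590e-02 1.372e+03] [0.5837 0.3977 0.0343]
tray ((0.5004835724830627, 0.3486776053905487), (0.22093141078948975, 0.2607748210430145), 87.66642761230469)
knob [ 5.067e-01 -4.190e-02  1.290e-02  1.128e-01  7.700e+01] [ 0.5063 -0.0415  0.1121]
spool [ 6.564e-01 -1.451e-01  3.030e-02  1.229e-01  3.540e+02] [ 0.6557 -0.1455  0.1229]
pan [6.055e-01 1.092e-01 4.520e-02 7.530e-02 8.340e+02] [0.6054 0.1089 0.0753]
pin [ 4.895e-01 -3.175e-01  9.900e-03  9.350e-02  4.900e+01] [ 0.4898 -0.3161  0.0929]
tin [ 4.251e-01 -4.270e-02  2.560e-02  1.920e-02  2.560e+02] [ 0.4247 -0.0426  0.0192]
```

View pics/w28.png

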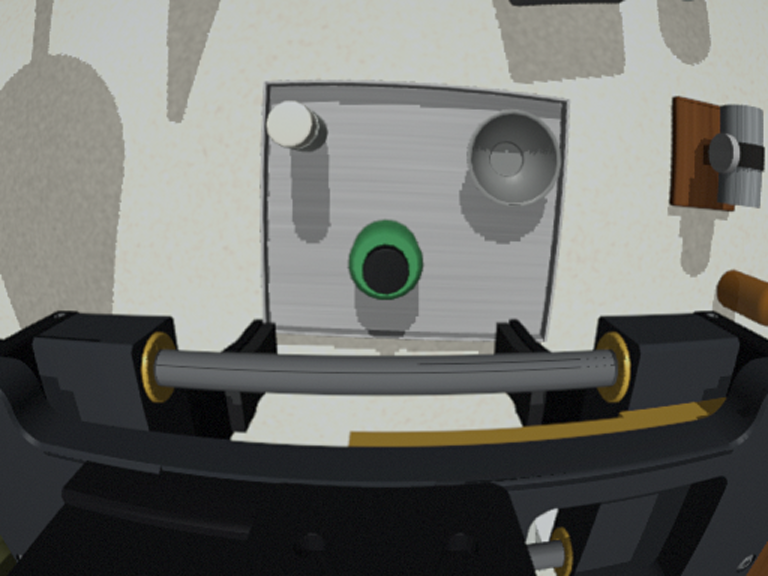

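View pics/s28.png

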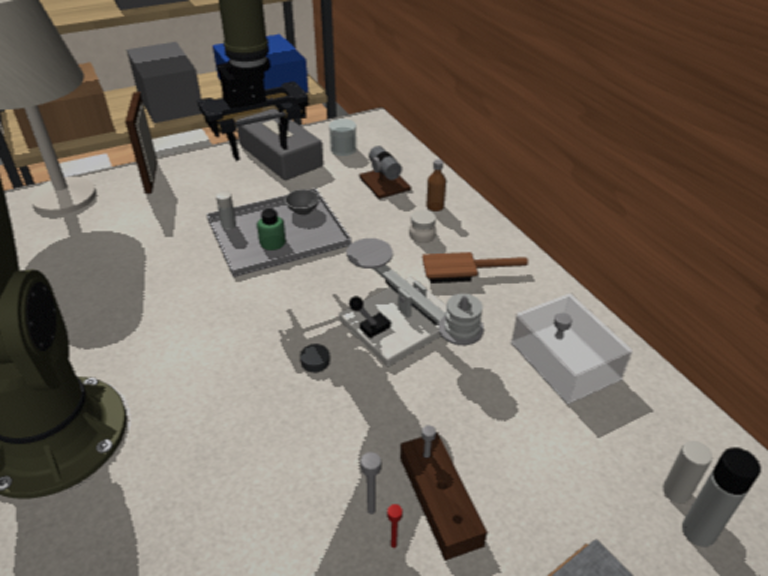

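```bash
python3 -c "
from cell import env
print(env.sign_off())"
```

```text
the job is handed in; nothing more can be done
None
```

The job is done and handed in at about 54 s; `env.sign_off()` returned no verdict. The flacon has not got lighter than the spools: the plain pan, with the flacon on it, sank.

- **Weighing:** I stood the flacon on the plain pan, 1–2 mm off centre. I threaded both spools that were out onto the spindle; no third spool showed in any picture. With the lever fully over, the flacon cap dropped about 18 mm and the spools rose.
- **Pin:** With the beam still free, I moved the pin from the middle hole into the left end hole (hole 0). The first grip closed on the top of the pin's head at the wrong height, so I opened and gripped it again before lifting. In the end hole its head is at the same height as it was in the middle hole, so it is fully home.
- **Arresting:** I pulled the lever back to its stop. The pan then read level, and the knob sits slightly further back than where it started.
- **Flacon back in the tray:** It stands on the tray floor about 25 mm and 34 mm from the middle, well inside the limits.

In the last pictures both spools are on the spindle, and the tin, bowl and deodorant are within about 1 mm of where they started. I did not measure the jar again, but it looks untouched. The gripper is open and clear of everything.

No check failed. The top and side cameras disagreed by about 4 mm, so I worked from the wrist camera's measurements instead.

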